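# Reset the bench supply with its trapped key

## Robot

A 7-joint arm with a two-finger parallel gripper is mounted at the origin on the work surface. World frame = base frame: x ahead of the robot, y to its left, z up, the work surface at z = 0. Lengths are in m, angles in rad, forces in N, time in s.
With the tool pointing down it reaches from about 0.4 to 0.925 m from the base axis. Payload 5.6 kg.
Tool frame: the origin (TCP) lies midway between the tips of the shut fingers; the grasp point (between the pads) lies 19 mm behind it (ctrl.hold_point_z is the distance from the TCP to the grasp point, in m); z points along the fingers, y is the direction in which the jaws open and shut (so a half turn about z gives the same grasp; the last joint's range is limited). The gripper opens to 85 mm and grips with 20 to 120 N. Pads are 22 mm wide; open, the fingers measure 114 mm over their backs; the gripper's body (76 mm by 85 mm) begins 54 mm behind the grasp point. The pads swing forward as they close: fully open they stand 13 mm farther back than shut.
Start: joints at [1.236, 0.468, -0.012, 1.603, 0.006, 1.071, -0.056], TCP at [0.187, -0.623, 0.231] pointing down, gripper open.
Joint ranges: [-2.53, 2.53], [-0.31, 2.02], [-1.57, 1.55], [0.28, 2.44], [-1.29, 4.43], [0.15, 1.84], [-2.92, 2.92]. Speed limits (rad/s): [2.57, 2.57, 3.14, 3.14, 3.14, 3.14, 3.14].

## Interface

Orientations are given as a unit quaternion [x, y, z, w].
In Python, from cell import ctrl, cams gives the robot as it stands.
- The arm moves only by the tool move_arm, never from a script. Its argument "targets" is one flat list of numbers, 5 for each row, row after row: the opening, from 0 (shut) to 1 (fully open), then the shift along the tool's x, y, z in mm, then the turn about the tool's z in degrees. A call has 1 to 5 rows; each row shifts and turns the commanded pose from where the row before left it, along the tool's axes as they then stand; what a row does not reach is not made up. A row lasts 1/12 s, in which the tool goes at most 41.7 mm and 7.16 degrees, less where a joint would pass 70% of its speed; a pose out of reach is approached as far as the arm can. A call is refused whole if a number of a shift passes 41.7 or a number of a turn 7.16, either way. A call with a gripper value outside its range is refused whole. The fingers move at their own pace and stop on an object; "force" is the grip in N (left out, the last holds). Time passes only in rows, so rows that do not move let the fingers close. It gives the time, the measured TCP pose, the force and the opening at its end, in the units of the state.
- ctrl.read_state(): the state, without advancing time (a new reading comes with each control period).
- cams.snapshot(name): name is "scene" or "top"; returns the picture (480x640x3 uint8, red, green, blue); there is no depth.
- cams.camera_info(name): a dict with "fx", "fy", "cx", "cy" (pixels), "distortion" ([k1, k2, p1, p2, k3] as OpenCV has them; the pictures are not rectified), "rvec" (rotation vector, rad) and "tvec" (3), from world to camera coordinates, as OpenCV has them. Camera axes: x right, y down, z forward; pixel columns grow to the right and rows downward; lengths in m; the calibration is good to about 2 mm. A picture is of the moment at which its call begins. camera_info takes no time and is no camera call.
- ctrl.close_job(): hands the job in, once; it reports no verdict.
The state is a dict: "time_s": time; "joints": joint angles; "qd": joint speeds; "effort": joint torques, N m; "tool_pos": TCP position; "tool_rot": TCP orientation; "force": force on the tool from outside, world axes, zero at the start; "wrist_torque": the same for the moment, N m; "opening": finger opening in m.
Only numpy, scipy, OpenCV 4.12 (cv2) and the standard library are available. Lean on these libraries where they do the work, as an engineer would, in place of code of your own. Each camera call takes 0.05 s, during which the arm holds its last target.

## Task

The bench supply has tripped. Turn the key in the grey supply box clockwise, without forcing it, until it has pushed the orange pointer all the way to its stop; then turn it back to the one position where it comes out, draw it out without wrenching the lock, and stand it shaft down in the white pot. Leave the bowl, the bottle and the wooden eraser block where they are.

Things in the scene. Friction and masses are not known exactly. Their poses are not given: they have to be found in the camera images.
- lock: Grey supply box fixed to the bench, x from -65 to +105 mm, y from -80 to +80 mm, 72 mm high, with an upright silver lock barrel 38 mm across. Origin on the bench right under the barrel's axis; z up; x is the release direction (see release_mark). At x = 66 mm and more, three knobs and a small meter stand up to 10 mm above its top.
- keyhole (a point): Centre of the keyhole in the barrel's face, on its axis, 80 mm above the bench: a 12 mm round hole with an 8 mm wide notch towards the lock's +x. The 10 mm shaft is loose by 1 mm all round in it. Turned anticlockwise the key meets a fixed stop at the release direction. It lifts out only within about 0.1 rad of it; elsewhere the lug catches under the face after about 4 mm of lift.
- release_mark (a point): White line on the box top, 34 mm from the barrel's axis on the lock's +x side: the release direction. At the start the key's lug points 0.22 to 0.35 rad clockwise (seen from above) of it, so the key is trapped.
- key_bow (a point): Centre of the key's blue bow, the part to grip: a flat upright plate 30 mm wide (key x), 8 mm thick (key y), 32 mm high (key z). Key frame: z up the shaft, x the way the lug points. At the start the key stands in the lock, bow centre 116 mm above the bench, lower edge of the bow 20 mm above the barrel's face. The key weighs about 50 g.
- key_lug (a point): Centre of the steel lug on the shaft, hidden in the lock at first: 10 mm long (to 14 mm from the shaft's axis), 6 mm wide, 9 mm high, 12 to 21 mm above the foot. Turned clockwise it meets the pointer's driver (12 mm from the axis) at 0.45 to 1.25 rad from the release direction, and the hard stop at 0.8 to 1.5. 0.2 N m against the stop is plenty; 0.3 N m (25 N at the lug) is forcing.
- key_tip (a point): Foot of the key's 10 mm round steel shaft, on its axis, 71 mm below the bow centre. At the start it is 35 mm below the barrel's face; the key is out of the lock when the foot is above the face. Loose in its bore, the key may lean up to 0.06 rad at the start, its bow 4 mm off the barrel's axis. Over 40 N between key and lock counts as wrenching.
- pointer_tip (a point): Orange tip of the pointer, a hand round the barrel, 42 mm from its axis, 78 mm above the bench. Only the key, from inside, can push it, clockwise; it stays where it is left. It starts at 0 to 0.1 rad of its 0.35 rad travel. Its stop lies somewhere in the green band on the box top and differs from box to box: feel for it. Pushing it needs 0.05 N m, with rubbing up to 0.15.
- pot: Loose white ceramic cup without handle that the key goes into, 72 mm across the rim, 45 mm high, wall 4 mm, floor about 5 mm. Origin at the centre of its underside. Stands left or right of the box.
- bowl: Loose steel bowl, 116 mm across, 45 mm high; bystander. Origin at the centre of its underside.
- bottle: Loose white bottle with red cap, 54 mm across, 120 mm high; bystander. Origin at the centre of its underside.
- eraser: Loose wooden eraser block, 120 x 45 x 35 mm high; bystander. Origin at the centre of its underside.
Things that resemble listed ones, but are neither listed nor needed, are in the scene too. There is more than one size of the pot; the job needs the smallest.

How it is judged:
On the way, in this order (a step that is already met when the one before it is completed fails the run):
1. the key, in the lock, has pushed the pointer to its stop (within 0.04 rad) (value of joint pointer above 0.31 rad and height (world z) of key_tip below 0.055 m), for 0.1 s.
2. the key is turned back to within 0.2 rad of the release direction (angle between the x axis of key_bow and the x axis of lock, either way round below 0.2 rad and horizontal distance between key_tip and lock below 0.01 m).
3. the key is drawn out of the lock (foot above the barrel face) (height (world z) of key_tip above 0.082 m).
At the end, for the whole second after the job is handed in: Pointer still at its stop (within 0.05 rad); key at rest in the pot, foot down inside (within 36 mm of the pot's axis, under 30 mm above the bench), bow up (over 40 mm above the bench, leaning less than 1 rad); pot upright (within 0.1 rad); key and pot slower than 20 mm/s (value of joint pointer above 0.3 rad and horizontal distance between key_tip and pot below 0.036 m and height (world z) of key_tip below 0.03 m and angle between key_bow's own z axis and vertical below 1 rad and angle between pot's own z axis and vertical below 0.1 rad and linear speed of each of pot, key below 0.02 m/s and height (world z) of key_bow above 0.04 m); the robot touches nothing.
It fails at once if the key is forced against the pointer's stop (over 25 N) (contact force between key and pointer above 25 N).
It fails at once if the lock is wrenched (key on lock over 40 N) (contact force between key and lock above 40 N).
It fails at once if the bowl is moved more than 30 mm (distance of bowl from where it was at the start of the episode above 0.03 m).
It fails at once if the bottle is moved more than 30 mm (distance of bottle from where it was at the start of the episode above 0.03 m).
It fails at once if the eraser block is moved more than 30 mm (distance of eraser from where it was at the start of the episode above 0.03 m).
It also fails if it takes over 67 s, if anything falls off the work surface, if the arm or the gripper's body presses on something with over 40 N, if the wrist force passes 120 N, or if a joint passes its speed limit or range.

## Working session

There is one attempt and no reset: what is moved stays moved. The work goes in short steps, Python scripts to look and compute and a tool call to move; the robot and the scene stay as the last step left them, time stands still between calls to the robot, and variables do not carry over. Pictures are saved under pics/ and viewed, and the job is handed in when it is done.

Besides the shell and the picture viewer there is one more tool, called after "Request:" as name(argument=value, ...) on one line, values as JSON. move_arm: Moves the arm, as the interface text tells. Its arguments: {"type":"object","properties":{"targets":{"type":"array","items":{"type":"number"}},"force":{"type":"number"}},"required":["targets"]}

```bash
ls; mkdir -p pics; python3 - <<'E'
from cell import ctrl,cams
import cv2
print(ctrl.read_state())
for n in("scene","top"):
    cv2.imwrite(f"pics/{n}0.png",cams.snapshot(n)[:,:,::-1]); print(cams.camera_info(n))
E
```

```text
pics
{'time_s': 0.0, 'joints': array([ 1.23602325,  0.46837503, -0.01157561,  1.60366777,  0.00596606,
        1.07141232, -0.05627445]), 'qd': array([ 0.00033883,  0.00027679, -0.00132566, -0.00063563,  0.00084281,
        0.00014246,  0.00065163]), 'effort': array([-1.68873726e-04, -5.32379615e+01,  2.09743332e-02, -2.51309037e+01,
        1.13488760e-02,  7.77477049e-03, -4.15160787e-05]), 'tool_pos': array([ 0.18673076, -0.62199013,  0.23032144]), 'tool_rot': array([ 9.89382730e-01,  1.45330584e-01, -1.86749208e-04, -8.94719884e-04]), 'force': array([ 0.84849562,  0.12338738, -0.20392087]), 'wrist_torque': array([-0.09667374, -0.05546191, -0.04190093]), 'opening': 0.0851974161164583}
{'fx': 578.0867066975991, 'fy': 578.0867066975991, 'cx': 317.91554610300864, 'cy': 241.9480734725033, 'distortion': array([0.05541231, 0.        , 0.        , 0.        , 0.        ]), 'rvec': array([ 1.32854334,  2.02553487, -1.0376838 ]), 'tvec': array([ 0.19460576, -0.19997909,  1.49175627])}
{'fx': 542.7551907087122, 'fy': 542.7551907087122, 'cx': 325.68915203466673, 'cy': 244.27462967985264, 'distortion': array([-0.14944912,  0.        ,  0.        ,  0.        ,  0.        ]), 'rvec': array([ 2.12358942, -2.13457463,  0.23351374]), 'tvec': array([0.01522969, 0.52734141, 1.02834334])}
```

View pics/scene0.png

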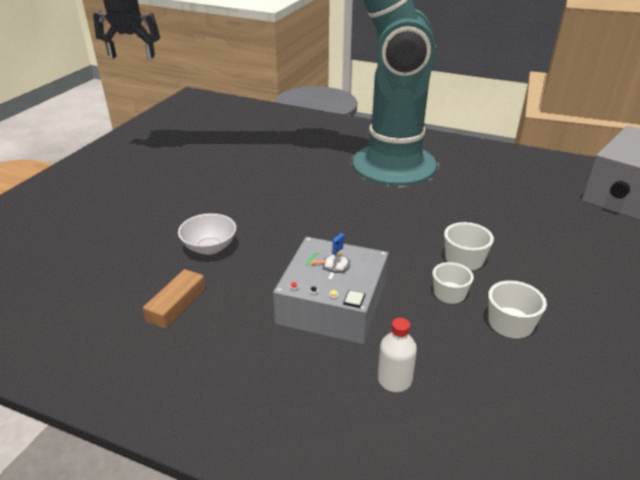

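View pics/top0.png

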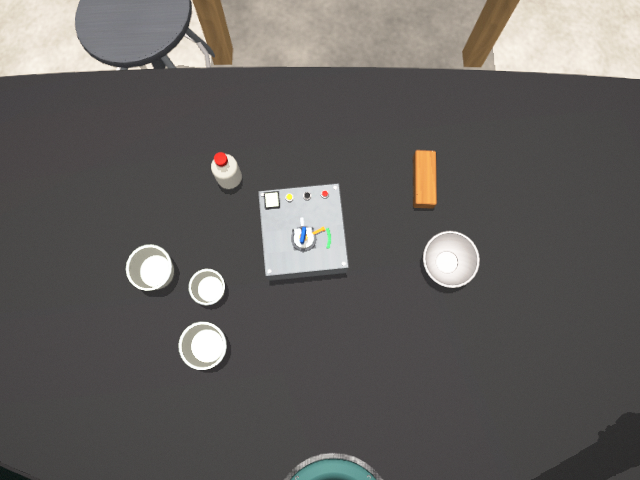

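The box is centred at about (304,232) in the top view, with the key bow at (304,235) and the pointer at (320,231). The small pot is at (207,288) and the bowl, bottle and eraser stand clear. Next I'll zoom in.

```bash
cat > h.py <<'E'
import numpy as np, cv2
from cell import ctrl,cams
def cam(n):
    c=cams.camera_info(n)
    K=np.array([[c['fx'],0,c['cx']],[0,c['fy'],c['cy']],[0,0,1.]])
    return K,np.array(c['distortion']),np.array(c['rvec']),np.array(c['tvec'])
def ray(n,uv):
    K,d,r,t=cam(n); R=cv2.Rodrigues(r)[0]
    p=cv2.undistortPoints(np.array(uv,float).reshape(-1,1,2),K,d).reshape(-1,2)
    D=np.c_[p,np.ones(len(p))]@R
    return -R.T@t,D/np.linalg.norm(D,axis=1)[:,None]
def onz(n,uv,z):
    o,D=ray(n,uv); return o+D*((z-o[2])/D[:,2])[:,None]
def two(uvs,uvt):
    o1,d1=ray('scene',uvs);o2,d2=ray('top',uvt);d1=d1[0];d2=d2[0]
    s=np.linalg.lstsq(np.c_[d1,-d2],o2-o1,rcond=None)[0]
    a=o1+s[0]*d1;b=o2+s[1]*d2
    return (a+b)/2,np.linalg.norm(a-b)
def proj(n,P):
    K,d,r,t=cam(n); return cv2.projectPoints(np.array(P,float).reshape(-1,1,3),r,t,K,d)[0].reshape(-1,2)
def snap(n,name,box=None,s=1):
    im=cams.snapshot(n)[:,:,::-1].copy(); cv2.imwrite(f'pics/{name}_full.png',im)
    if box:
        x0,y0,x1,y1=box; im=cv2.resize(im[y0:y1,x0:x1],None,fx=s,fy=s,interpolation=cv2.INTER_CUBIC)
        cv2.imwrite(f'pics/{name}.png',im)
    return im
E
python3 - <<'E'
import cv2
a=cv2.imread('pics/top0.png')[180:285,250:355];cv2.imwrite('pics/t0z.png',cv2.resize(a,None,fx=5.6,fy=5.6,interpolation=cv2.INTER_CUBIC))
a=cv2.imread('pics/scene0.png')[225:340,270:400];cv2.imwrite('pics/s0z.png',cv2.resize(a,None,fx=5,fy=5,interpolation=cv2.INTER_CUBIC))
E
```

```text
(no output)
```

View pics/t0z.png

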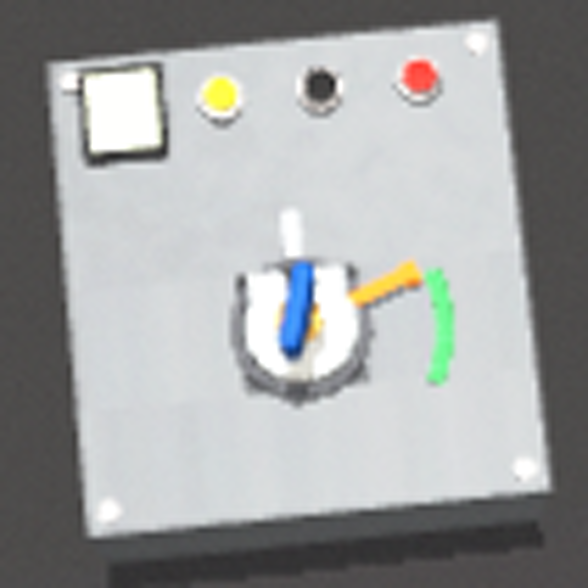

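View pics/s0z.png

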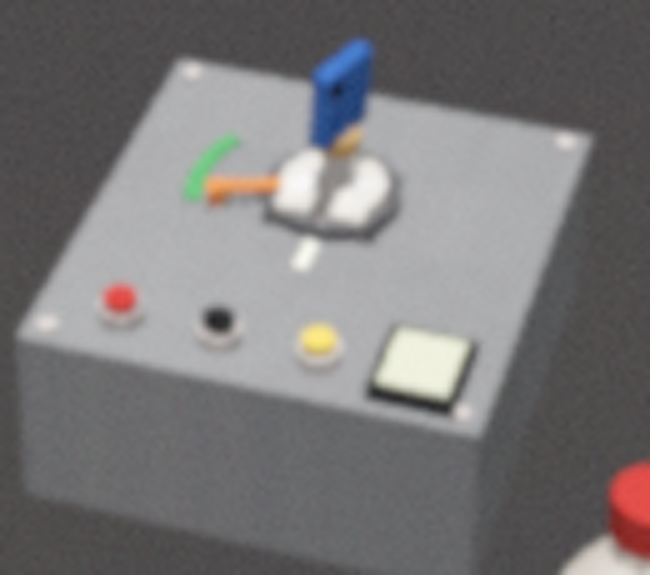

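The zoom shows the box-top corners at (48,62), (497,20), (552,490) and (88,537). The bow's top runs from (303,265) to (290,352), the pointer tip is at (418,272), and the green band covers (435,270) to (436,382).

```bash
python3 - <<'E'
from h import *
t=cv2.imread('pics/top0.png'); s=cv2.imread('pics/scene0.png')
q=np.array([[48,62],[497,20],[552,490],[88,537]])/5.6+[250,180]
q-=0.4
P=onz('top',q,.072); print(P)
# lock corners: TL(+105,+80) TR(105,-80) BR(-65,-80) BL(-65,80)
L=np.array([[105,80],[105,-80],[-65,-80],[-65,80]])/1000
lc=L-L.mean(0);Pc=P[:,:2]-P[:,:2].mean(0)
H=lc.T@Pc; th=np.arctan2(H[0,1]-H[1,0],H[0,0]+H[1,1])
R=np.array([[np.cos(th),-np.sin(th)],[np.sin(th),np.cos(th)]])
org=P[:,:2].mean(0)-R@L.mean(0); print('lock',org,np.degrees(th),'res',(P[:,:2]-(L@R.T+org))*1e3)
# scene corners check
q2=np.array([[180,62],[593,137],[480,437],[18,338]])/5+[270,225]-.4
P2=onz('scene',q2,.072);print('scene',P2)
def mask(im,f):
    h=cv2.cvtColor(im,cv2.COLOR_BGR2HSV); return f(h[...,0].astype(int),h[...,1].astype(int),h[...,2].astype(int))
for n,im in(('top',t),('scene',s)):
    m=mask(im,lambda h,s,v:(h>100)&(h<130)&(s>140)&(v>60))
    ys,xs=np.nonzero(m);k=(xs>270)&(xs<360)&(ys>200)&(ys<300);xs,ys=xs[k],ys[k]
    print(n,'blue',len(xs),xs.mean(),ys.mean(),xs.min(),xs.max(),ys.min(),ys.max(),cv2.minAreaRect(np.c_[xs,ys].astype(np.float32)))
E
```

```text
[[ 0.6325941   0.14672445  0.072     ]
 [ 0.6479105  -0.01325553  0.072     ]
 [ 0.47814505 -0.03024401  0.072     ]
 [ 0.46231916  0.12993361  0.072     ]]
lock [0.53533827 0.05633173] 5.617987793622799 res [[ 0.59180438  0.4979785 ]
 [ 0.24494782 -0.2505272 ]
 [-0.3370614  -0.59679838]
 [-0.4996908   0.34934709]]
scene [[ 0.47821733 -0.03027828  0.072     ]
 [ 0.46114598  0.12891476  0.072     ]
 [ 0.63046532  0.14522863  0.072     ]
 [ 0.64640236 -0.01361948  0.072     ]]
top blue 62 302.741935483871 234.5 300 305 227 242 ((302.7799987792969, 234.45999145507812), (3.8460373878479004, 15.473592758178711), 10.30484676361084)
scene blue 143 337.83216783216784 242.27272727272728 333 343 233 253 ((338.0, 243.0), (20.0, 10.0), 90.0)
```

```bash
python3 - <<'E'
from h import *
c,e=two([337.8,242.3],[302.7,234.5]);print('bow centre',c,e)
q=np.array([[303,265],[290,352]])/5.6+[250,180]-.4
A=onz('top',q,.132);d=A[0]-A[1];print(A,np.hypot(*d[:2]),'yaw',np.degrees(np.arctan2(d[1],d[0])))
q=np.array([[318,74],[364,44]])/5+[270,225]-.4
A=onz('scene',q,.132);d=A[0]-A[1];print(A,np.hypot(*d[:2]),'yaw',np.degrees(np.arctan2(d[1],d[0])))
# project 132 and 100 axis points
o=np.array([.5350,.056])
for n,b,f in(('top',[250,180],5.6),('scene',[270,225],5)):
    print(n,(proj(n,[[*o,.08],[*o,.1],[*o,.116],[*o,.132]])+.4-b)*f)
th=np.radians(5.6)
q=np.array([[418,272],[435,270],[449,325],[436,382],[290,212]])/5.6+[250,180]-.4
for z,i in((.078,0),(.072,1),(.072,2),(.072,3),(.072,4)):
    p=onz('top',q[i],z)[0,:2]-o; print(i,np.hypot(*p),np.degrees(np.arctan2(p[1],p[0]))-5.6)
# pots
for n,b in(('top',None),):
    im=cv2.imread('pics/top0.png');g=cv2.cvtColor(im,cv2.COLOR_BGR2HSV)
    m=((g[...,2]>110)).astype(np.uint8)[:, :240]; m[:215]=0
    for cn in cv2.findContours(m,cv2.RETR_EXTERNAL,cv2.CHAIN_APPROX_NONE)[0]:
        if len(cn)>40:
            el=cv2.fitEllipse(cn); print(el, onz('top',el[0],.045), np.mean(el[1])/542*0.96)
E
```

```text
bow centre [0.53254705 0.0567875  0.12040664] 0.00030425384998570805
[[0.54431681 0.05486433 0.132     ]
 [0.5150242  0.05911075 0.132     ]] 0.029598800794448602 yaw -8.248465096331074
[[0.54286422 0.0519908  0.132     ]
 [0.5197712  0.0598779  0.132     ]] 0.024402751619495025 yaw -18.856889152098898
top [[302.25841555 325.07931362]
 [301.24060501 312.95005351]
 [300.39858062 302.91041535]
 [299.53064102 292.5568253 ]]
scene [[334.45466846 183.88165864]
 [335.55369266 138.83234626]
 [336.45308087 102.04414548]
 [337.37104606  64.56802629]]
0 0.04461664918535844 -70.08895164998876
1 0.05101918374475446 -70.9296691324301
2 0.05112204247818257 -93.8323140727136
3 0.050012225595544406 -117.5330786900153
4 0.04258226188748381 0.44867830671428965
((201.9404296875, 345.2693786621094), (47.51914978027344, 48.44705581665039), 35.35356903076172) [[0.32907693 0.2546826  0.045     ]] 0.08498852156185137
((206.22792053222656, 286.4476013183594), (35.79254150390625, 36.67982864379883), 38.733123779296875) [[0.4443638  0.24930568 0.045     ]] 0.06418217282453587
((149.1128692626953, 267.4132080078125), (46.18207931518555, 47.489681243896484), 92.88914489746094) [[0.48247834 0.36651672 0.045     ]] 0.0829565407165302
```

Request:
move_arm(targets=[1, 26, -27.5, 0, 0, 1, 26, -27.5, 0, 0, 1, 26, -27.5, 0, 0, 1, 26, -27.5, 0, 0, 1, 26, -27.5, 0, 0], force=30)

```text
time_s: 0.52
tool_pos: [0.2722, -0.4516, 0.2309]
tool_rot: [0.989, 0.145, -0.0, -0.0]
force: [0.4, -0.1, 0.9]
opening: 0.0856
```

Request:
move_arm(targets=[1, 26, -27.5, 0, 0, 1, 26, -27.5, 0, 0, 1, 26, -27.5, 0, 0, 1, 26, -27.5, 0, 0, 1, 26, -27.5, 0, 0])

```text
time_s: 0.93
tool_pos: [0.3571, -0.2826, 0.2312]
tool_rot: [0.989, 0.145, -0.0, 0.0]
force: [0.7, 0.2, 0.1]
opening: 0.0856
```

Request:
move_arm(targets=[1, 26, -27.5, 0, 0, 1, 26, -27.5, 0, 0, 1, 26, -27.5, 0, 0, 1, 26, -27.5, 0, 0, 1, 26, -27.5, 0, 0])

```text
time_s: 1.35
tool_pos: [0.442, -0.1136, 0.2313]
tool_rot: [0.989, 0.145, -0.0, 0.0]
force: [0.6, -0.8, 1.0]
opening: 0.0856
```

Request:
move_arm(targets=[1, 26, -27.5, 0, 0, 1, 26, -27.5, 0, 0, 1, 26, -27.5, 0, 0, 1, 26, -27.5, 0, 0, 1, 20, -22, 0, 0])

```text
time_s: 1.77
tool_pos: [0.5233, 0.0498, 0.2311]
tool_rot: [0.989, 0.146, 0.0, -0.0]
force: [0.8, -0.5, 0.2]
opening: 0.0851
```

Request:
move_arm(targets=[1, 0, 0, 0, -7, 1, 0, 0, 0, -7, 1, 0, 0, 0, -7, 1, 0, 0, 0, -7, 1, 0, 0, 0, -7])

```text
time_s: 2.18
tool_pos: [0.5223, 0.0468, 0.2308]
tool_rot: [0.899, 0.439, -0.0, -0.0]
force: [-0.0, 0.4, 0.5]
opening: 0.0857
```

```bash
python3 - <<'E'
from h import *
s=ctrl.read_state();print(s)
E
```

```text
{'time_s': 2.1833, 'joints': array([ 0.32552429,  0.32078303, -0.57349526,  1.87918786,  0.20447916,
        1.00080575, -0.99786793]), 'qd': array([ 0.21647335,  0.04942759, -0.26728295, -0.01145672,  0.11567498,
        0.02218783,  1.35416012]), 'effort': array([-1.23263620e+00, -3.91363907e+01, -3.89967486e+00, -2.36114681e+01,
       -1.14069209e-01, -2.11747392e-02, -1.42638400e+00]), 'tool_pos': array([0.52230955, 0.04684521, 0.23082494]), 'tool_rot': array([ 8.98500702e-01,  4.38971817e-01, -4.50580773e-04, -1.69588926e-04]), 'force': array([-0.0074671 ,  0.43746715,  0.54070831]), 'wrist_torque': array([-0.02672225,  0.04351934,  0.02670297]), 'opening': 0.08571898185838728}
```

Request:
move_arm(targets=[1, 0, 0, 0, -7, 1, 0, 0, 0, -7, 1, 0, 0, 0, -7, 1, 0, 0, 0, -7, 1, 0, 0, 0, -7])

```text
time_s: 2.6
tool_pos: [0.5223, 0.0466, 0.2309]
tool_rot: [0.725, 0.689, -0.0, -0.0]
force: [-0.7, 0.3, 0.0]
opening: 0.0851
```

Request:
move_arm(targets=[1, 0, 0, 0, -7, 1, 0, 0, 0, -7, 1, 0, 0, 0, -7, 1, 0, 0, 0, -7, 1, 0, 0, 0, -7])

```text
time_s: 3.02
tool_pos: [0.5224, 0.0466, 0.2309]
tool_rot: [0.484, 0.875, -0.0, -0.0]
force: [-0.6, -0.8, 0.4]
opening: 0.0855
```

Request:
move_arm(targets=[1, 0, 0, 0, -7, 1, 0, 0, 0, -7, 1, 0, 0, 0, -7, 1, 0, 0, 0, -7, 1, 0, 0, 0, -6])

```text
time_s: 3.43
tool_pos: [0.5224, 0.0466, 0.2309]
tool_rot: [0.208, 0.978, -0.0, -0.0]
force: [0.3, 0.0, -0.8]
opening: 0.0852
```

Request:
move_arm(targets=[0.5, 0, 0, 0, -7, 0.5, 0, 0, 0, 0, 0.5, 0, 0, 0, 0, 0.5, 0, 0, 0, 0])

```text
time_s: 3.77
tool_pos: [0.5225, 0.0466, 0.2311]
tool_rot: [0.152, 0.988, -0.0, -0.0]
force: [-0.4, 0.3, 0.3]
opening: 0.0427
```

```bash
cat >> h.py <<'E'
def st():
    s=ctrl.read_state(); x,y,_,_=s['tool_rot']
    from scipy.spatial.transform import Rotation as Ro
    M=Ro.from_quat(s['tool_rot']).as_matrix()
    print('t',s['time_s'],'pos',(s['tool_pos']*1e3).round(1),'yaw',np.degrees(np.arctan2(M[1,0],M[0,0])).round(2),'tilt',M[:2,2].round(4),'F',s['force'].round(2),'T',s['wrist_torque'].round(3),'op',round(s['opening']*1e3,1),'q',s['joints'].round(2))
    return s,M
E
python3 - <<'E'
from h import *
s,M=st()
snap('top','t1',(240,170,360,290),5)
snap('scene','s1',(260,190,400,310),5)
E
```

```text
t 3.7667 pos [522.5  46.6 231.1] yaw 162.53 tilt [-0.0004 -0.0001] F [-0.41  0.31  0.32] T [0.052 0.019 0.047] op 42.7 q [ 0.62  0.44 -0.97  1.86  0.41  1.06  0.75]
```

View pics/s1.png

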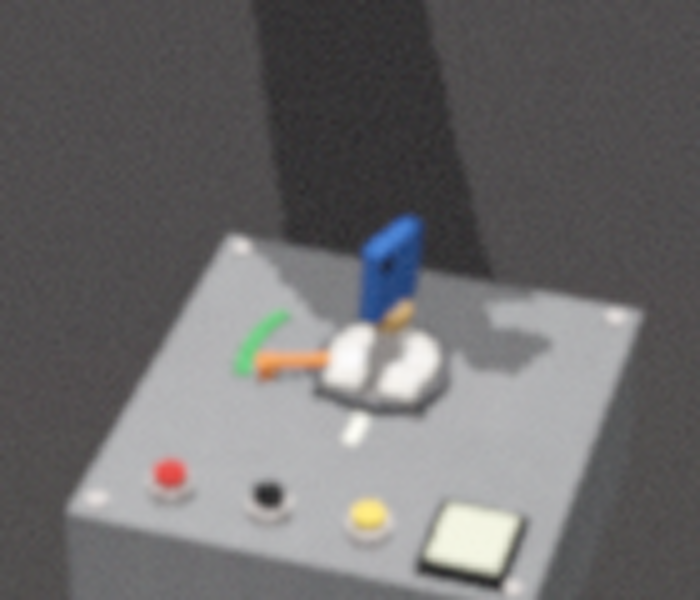

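View pics/t1.png

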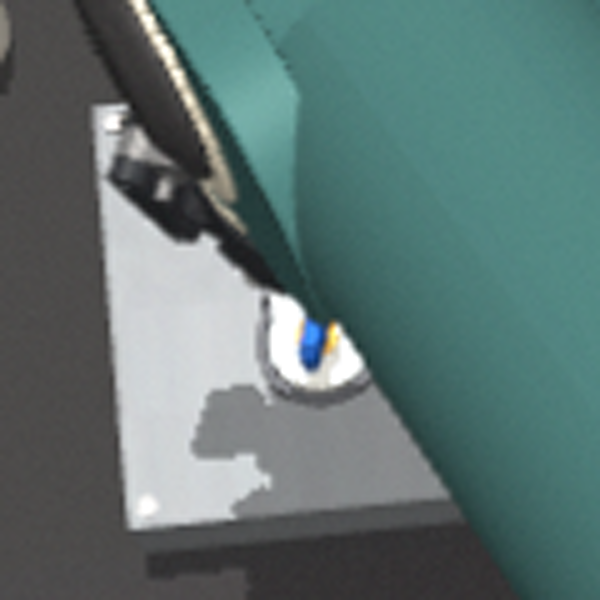

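Request:
move_arm(targets=[0.5, 0, 0, 0, -7, 0.5, -7.5, 11.5, 0, 0, 0.5, 0, 0, 30, 0, 0.5, 0, 0, 30, 0, 0.5, 0, 0, 30, 0], force=20)

```text
time_s: 4.28
tool_pos: [0.5325, 0.0568, 0.1406]
tool_rot: [0.09, 0.996, -0.0, 0.001]
force: [1.3, -0.1, 1.4]
opening: 0.0428
```

Request:
move_arm(targets=[0.5, 0, 0, 20, 0, 0.5, 0, 0, 10, 0, 0.5, 0, 0, 10, 0, 0.5, 0, 0, 0, 0, 0.5, 0, 0, 0, 0])

```text
time_s: 4.7
tool_pos: [0.5325, 0.0571, 0.1018]
tool_rot: [0.09, 0.996, 0.0, 0.0]
force: [-0.3, 0.0, 0.4]
opening: 0.0426
```

```bash
python3 - <<'E'
from h import *
s,M=st()
snap('scene','s2',(260,170,400,290),5)
E
```

```text
t 4.7 pos [532.5  57.1 101.8] yaw 169.71 tilt [0.0008 0.0002] F [-0.32  0.03  0.35] T [ 0.001  0.069 -0.019] op 42.6 q [ 0.48  0.63 -0.85  1.94  0.62  0.85  0.69]
```

View pics/s2.png

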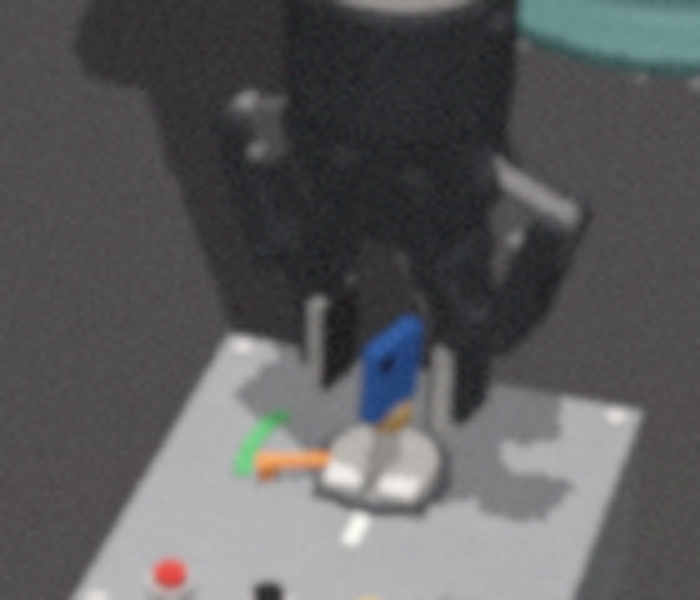

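The bow, at about (390,370), stands centred between the open fingers. I'll close on it gently.

Request:
move_arm(targets=[0.25, 0, 0, 3, 0, 0.2, 0, 0, 0, 0, 0.15, 0, 0, 0, 0, 0.12, 0, 0, 0, 0, 0.1, 0, 0, 0, 0], force=20)

```text
time_s: 5.17
tool_pos: [0.5322, 0.0565, 0.0986]
tool_rot: [0.09, 0.996, -0.0, 0.0]
force: [-0.4, -0.9, 1.5]
opening: 0.0088
```

Request:
move_arm(targets=[0.08, 0, 0, 0, 0, 0.06, 0, 0, 0, 0, 0, 0, 0, 0, 0, 0, 0, 0, 0, 0, 0, 0, 0, 0, 0])

```text
time_s: 5.58
tool_pos: [0.5323, 0.0565, 0.0985]
tool_rot: [0.09, 0.996, -0.0, 0.0]
force: [-0.8, -2.2, 5.1]
opening: 0.008
```

```bash
python3 - <<'E'
from h import *
s,M=st()
snap('scene','s3',(260,170,400,290),5)
E
```

```text
t 5.5833 pos [532.3  56.5  98.5] yaw 169.7 tilt [ 0.0003 -0.0006] F [-0.81 -2.19  5.13] T [-0.606  0.133 -0.004] op 8.0 q [ 0.48  0.63 -0.84  1.94  0.63  0.85  0.69]
```

View pics/s3.png

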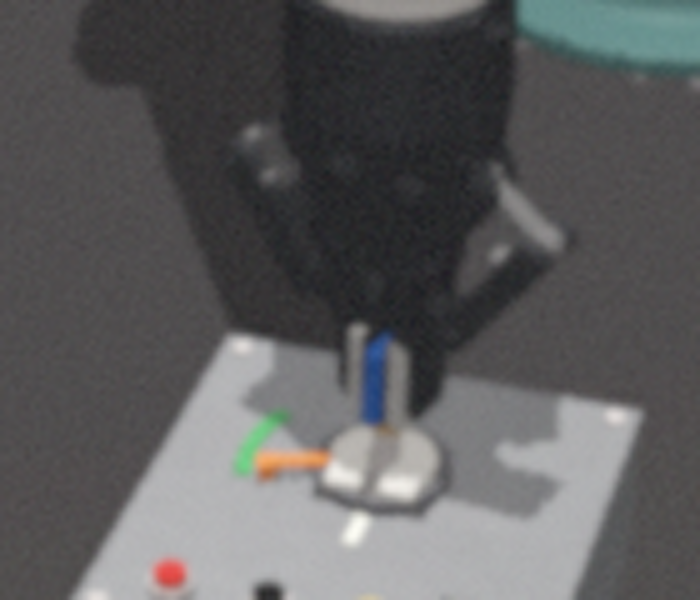

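Request:
move_arm(targets=[0, -1.1, 0, -0.5, 0, 0, -1.1, 0, 0, 0, 0, 0, 0, 0, 0])

```text
time_s: 5.88
tool_pos: [0.5335, 0.0564, 0.0986]
tool_rot: [0.09, 0.996, -0.0, -0.001]
force: [-2.7, -1.4, 5.2]
opening: 0.0076
```

```bash
python3 - <<'E'
from h import *
s,M=st()
E
```

```text
t 5.8833 pos [533.5  56.4  98.6] yaw 169.71 tilt [-0.0019 -0.0003] F [-2.65 -1.41  5.2 ] T [-0.408  0.819 -0.042] op 7.6 q [ 0.48  0.64 -0.84  1.94  0.63  0.85  0.69]
```

Request:
move_arm(targets=[0, 0, 0, -1, 3, 0, 0, 0, 0, 3, 0, 0, 0, 0, 0])

```text
time_s: 6.13
tool_pos: [0.5334, 0.0567, 0.0992]
tool_rot: [0.142, 0.99, 0.0, -0.001]
force: [-2.1, 0.1, 0.5]
opening: 0.0072
```

```bash
python3 - <<'E'
from h import *
s,M=st()
E
```

```text
t 6.1333 pos [533.4  56.7  99.2] yaw 163.66 tilt [-0.0016  0.0003] F [-2.13  0.11  0.55] T [ 0.003  0.452 -0.041] op 7.2 q [ 0.46  0.62 -0.82  1.94  0.61  0.84  0.6 ]
```

Request:
move_arm(targets=[0, 0, 0, 0, 2, 0, 0, 0, 0, 2, 0, 0, 0, 0, 2, 0, 0, 0, 0, 2, 0, 0, 0, 0, 0])

```text
time_s: 6.55
tool_pos: [0.5336, 0.0568, 0.0992]
tool_rot: [0.21, 0.978, 0.0, -0.001]
force: [-1.3, 1.1, -1.8]
opening: 0.0081
```

```bash
python3 - <<'E'
from h import *
s,M=st()
snap('scene','s4',(260,170,400,290),5)
E
```

```text
t 6.55 pos [533.6  56.8  99.2] yaw 155.77 tilt [-0.0013  0.0005] F [-1.33  1.1  -1.8 ] T [ 0.032  0.394 -0.042] op 8.1 q [ 0.44  0.61 -0.79  1.94  0.58  0.83  0.49]
```

View pics/s4.png

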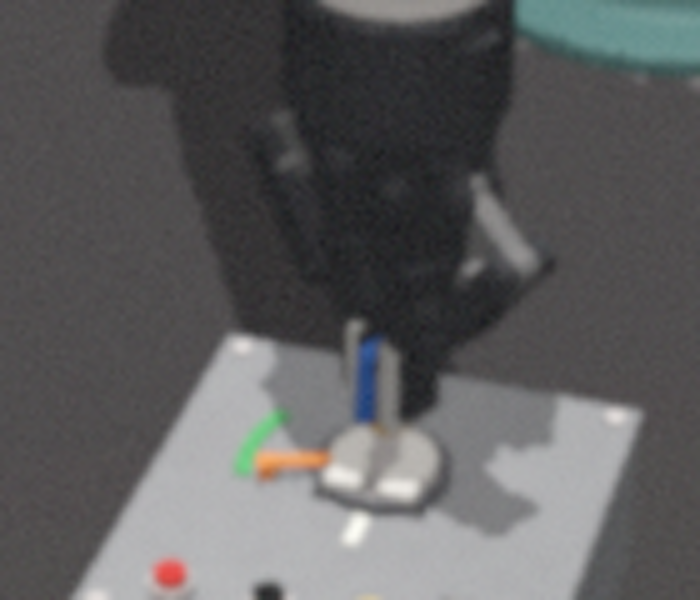

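The key turns with the gripper, and the pointer at (265,465) hasn't moved yet. I'll carry on.

Request:
move_arm(targets=[0, 0, 0, 0, 2, 0, 0, 0, 0, 2, 0, 0, 0, 0, 2, 0, 0, 0, 0, 2, 0, 0, 0, 0, 0])

```text
time_s: 7.02
tool_pos: [0.5339, 0.0568, 0.0995]
tool_rot: [0.277, 0.961, 0.0, -0.0]
force: [-2.1, 1.4, -1.3]
opening: 0.0075
```

```bash
python3 -c "
from h import *
st()"
```

```text
t 7.0167 pos [533.9  56.8  99.5] yaw 147.78 tilt [-0.0006  0.0006] F [-2.09  1.43 -1.3 ] T [0.271 0.377 0.01 ] op 7.5 q [ 0.42  0.6  -0.76  1.94  0.55  0.82  0.37]
```

Request:
move_arm(targets=[0, 0, 0, 0, 2, 0, 0, 0, 0, 2, 0, 0, 0, 0, 2, 0, 0, 0, 0, 0])

```text
time_s: 7.35
tool_pos: [0.5342, 0.0571, 0.0996]
tool_rot: [0.327, 0.945, 0.001, -0.0]
force: [-1.0, 2.3, -2.6]
opening: 0.0079
```

```bash
python3 -c "
from h import *
st()
snap('scene','s5',(260,170,400,290),5)"
```

```text
t 7.35 pos [534.2  57.1  99.6] yaw 141.82 tilt [0.0001 0.001 ] F [-1.01  2.34 -2.62] T [0.487 0.214 0.099] op 7.9 q [ 0.4   0.59 -0.73  1.94  0.54  0.81  0.28]
```

View pics/s5.png

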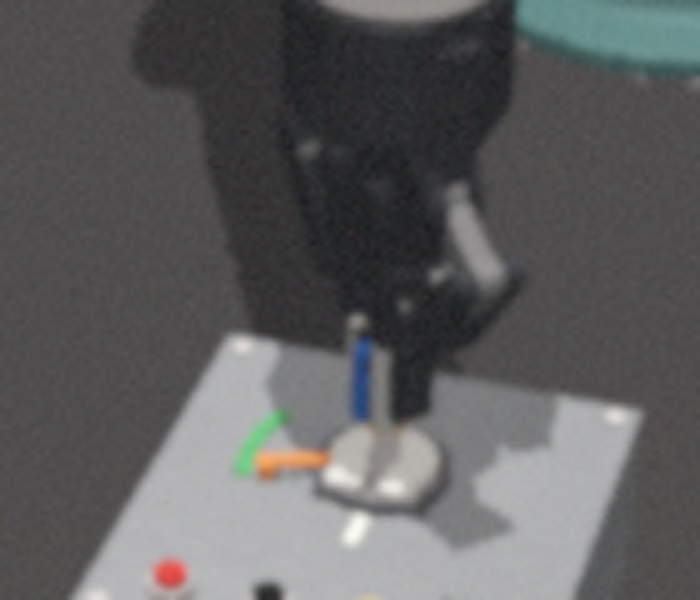

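Request:
move_arm(targets=[0, 0, 0, 0.5, 2, 0, 0, 0, 0, 2, 0, 0, 0, 0, 0])

```text
time_s: 7.65
tool_pos: [0.5344, 0.0571, 0.0995]
tool_rot: [0.36, 0.933, 0.0, 0.0]
force: [-1.0, 2.2, -0.3]
opening: 0.008
```

```bash
python3 -c "
from h import *
st()"
```

```text
t 7.65 pos [534.4  57.1  99.5] yaw 137.81 tilt [0.0005 0.0008] F [-0.99  2.23 -0.34] T [0.605 0.371 0.129] op 8.0 q [ 0.39  0.58 -0.72  1.94  0.52  0.81  0.22]
```

Request:
move_arm(targets=[0, 0, 0, 0, 2, 0, 0, 0, 0, 2, 0, 0, 0, 0, 0])

```text
time_s: 7.9
tool_pos: [0.5345, 0.0571, 0.0995]
tool_rot: [0.392, 0.92, 0.001, 0.0]
force: [0.1, 3.4, -0.4]
opening: 0.0076
```

```bash
python3 -c "
from h import *
st()
snap('scene','s6',(260,170,400,290),5)"
```

```text
t 7.9 pos [534.5  57.1  99.5] yaw 133.83 tilt [0.0008 0.0008] F [ 0.13  3.41 -0.43] T [0.72  0.322 0.073] op 7.6 q [ 0.38  0.58 -0.7   1.94  0.51  0.8   0.16]
```

View pics/s6.png

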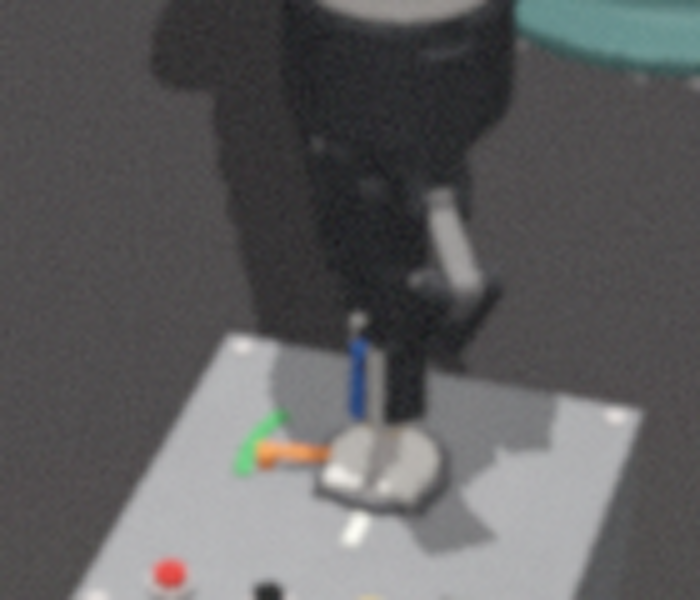

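```bash
cat >> h.py <<'E'
def pointer(im):
    h=cv2.cvtColor(im,cv2.COLOR_BGR2HSV)
    m=((h[...,0]>5)&(h[...,0]<18)&(h[...,1]>150)&(h[...,2]>120)).astype(np.uint8)
    m[:250]=0;m[275:]=0;m[:,:300]=0;m[:,332:]=0
    ys,xs=np.nonzero(m)
    o=np.array([.5348,.0562])
    P=onz('scene',np.c_[xs,ys],.078)[:,:2]-o; r=np.hypot(*P.T)
    # angle by far part
    k=r>.026
    a=np.degrees(np.arctan2(P[k,1],P[k,0])); w=r[k]
    print('pointer n',k.sum(),'rmax',r.max().round(4),'ang rel', (a.mean()-5.6).round(2), np.median(a).round(2)-5.6)
E
python3 - <<'E'
from h import *
for f in ['scene0','s1_full','s2_full','s4_full','s5_full','s6_full']: pointer(cv2.imread(f'pics/{f}.png'))
E
```

```text
pointer n 5 rmax 0.0423 ang rel -69.83 -69.05
pointer n 4 rmax 0.0423 ang rel -70.06 -71.02
pointer n 5 rmax 0.0423 ang rel -69.83 -69.05
pointer n 5 rmax 0.0423 ang rel -69.83 -69.05
pointer n 2 rmax 0.0423 ang rel -67.09 -67.09
pointer n 4 rmax 0.0426 ang rel -79.26 -78.92999999999999
```

Request:
move_arm(targets=[0, 0.5, 0.5, 0, 1.5, 0, 0, 0, 0, 1.5, 0, 0, 0, 0, 0])

```text
time_s: 8.2
tool_pos: [0.5345, 0.0572, 0.0994]
tool_rot: [0.417, 0.909, 0.0, 0.0]
force: [-0.2, 1.7, 1.5]
opening: 0.0079
```

```bash
python3 -c "
from h import *
st()"
```

```text
t 8.2 pos [534.5  57.2  99.4] yaw 130.66 tilt [0.0006 0.0001] F [-0.23  1.75  1.53] T [0.593 0.176 0.04 ] op 7.9 q [ 0.37  0.57 -0.69  1.94  0.5   0.8   0.11]
```

Request:
move_arm(targets=[0, 0, 0, 0, 1.5, 0, 0, 0, 0, 1.5, 0, 0, 0, 0, 0])

```text
time_s: 8.45
tool_pos: [0.5346, 0.0572, 0.0994]
tool_rot: [0.441, 0.897, 0.0, 0.0]
force: [0.8, 2.9, 1.5]
opening: 0.0077
```

```bash
python3 -c "
from h import *
st()
pointer(snap('scene','s7'))"
```

```text
t 8.45 pos [534.6  57.2  99.4] yaw 127.63 tilt [0.0008 0.0001] F [0.81 2.87 1.48] T [ 0.631 -0.034  0.071] op 7.7 q [ 0.36  0.57 -0.67  1.94  0.49  0.8   0.07]
pointer n 4 rmax 0.0432 ang rel -83.06 -83.02
```

Request:
move_arm(targets=[0, 0, 0, 0, 1, 0, 0, 0, 0, 1, 0, 0, 0, 0, 0])

```text
time_s: 8.75
tool_pos: [0.5346, 0.0572, 0.0994]
tool_rot: [0.457, 0.89, 0.0, 0.0]
force: [1.5, 2.7, 2.1]
opening: 0.0076
```

```bash
python3 -c "
from h import *
st()"
```

```text
t 8.75 pos [534.6  57.2  99.4] yaw 125.66 tilt [0.0008 0.0002] F [1.52 2.72 2.13] T [ 0.733 -0.261  0.075] op 7.6 q [ 0.35  0.57 -0.67  1.94  0.48  0.79  0.04]
```

Request:
move_arm(targets=[0, 0, 0, 0, 1, 0, 0, 0, 0, 0])

```text
time_s: 8.92
tool_pos: [0.5347, 0.0572, 0.0994]
tool_rot: [0.464, 0.886, 0.0, 0.0]
force: [1.1, 2.7, 0.8]
opening: 0.0078
```

```bash
python3 -c "
from h import *
st()"
```

```text
t 8.9167 pos [534.7  57.2  99.4] yaw 124.66 tilt [0.0009 0.0002] F [1.07 2.67 0.83] T [ 0.737 -0.309  0.161] op 7.8 q [ 0.35  0.57 -0.66  1.94  0.48  0.79  0.02]
```

Request:
move_arm(targets=[0, 0, 0, 0, 1, 0, 0, 0, 0, 0])

```text
time_s: 9.08
tool_pos: [0.5347, 0.0572, 0.0994]
tool_rot: [0.472, 0.882, 0.0, 0.0]
force: [2.5, 2.8, 0.7]
opening: 0.0082
```

```bash
python3 -c "
from h import *
st()
pointer(snap('scene','s8'))"
```

```text
t 9.0833 pos [534.7  57.2  99.4] yaw 123.67 tilt [0.0009 0.0002] F [2.52 2.81 0.66] T [ 0.782 -0.442  0.197] op 8.2 q [ 0.35  0.56 -0.66  1.94  0.48  0.79  0.01]
pointer n 4 rmax 0.0432 ang rel -83.06 -83.02
```

```bash
cat >> h.py <<'E'
def pc(im):
    # soft orange centroid for tip & direction
    b,g,r=[im[240:285,300:328,i].astype(float) for i in range(3)]
    w=np.clip(r-b-40,0,None)*(r>g+15)
    ys,xs=np.mgrid[240:285,300:328]
    uv=np.array([(w*xs).sum(),(w*ys).sum()])/w.sum()
    p=onz('scene',uv,.078)[0,:2]-[.5348,.0562]
    return uv.round(2),np.hypot(*p).round(4),(np.degrees(np.arctan2(p[1],p[0]))-5.6).round(2)
E
python3 - <<'E'
from h import *
for f in ['scene0','s1_full','s2_full','s4_full','s5_full','s6_full','s7_full','s8_full']: print(f,*pc(cv2.imread(f'pics/{f}.png')))
for i in range(5):
    im=snap('scene',f's9{i}'); s=ctrl.read_state(); print(*pc(im),s['wrist_torque'].round(3),s['force'].round(1))
E
```

```text
scene0 [317.21 261.85] 0.0346 -73.93
s1_full [317.2  261.86] 0.0346 -73.87
s2_full [317.46 261.79] 0.0341 -74.24
s4_full [317.3  261.81] 0.0344 -74.13
s5_full [317.29 261.65] 0.0345 -74.88
s6_full [317.23 260.16] 0.0351 -82.02
s7_full [317.34 258.93] 0.0357 -87.8
s8_full [317.25 258.92] 0.0358 -87.79
[317.34 258.94] 0.0357 -87.79 [ 0.771 -0.46   0.164] [1.7 2.5 1.1]
[317.33 258.93] 0.0357 -87.82 [ 0.813 -0.484  0.153] [2.8 2.7 2. ]
[317.24 258.92] 0.0358 -87.8 [ 0.729 -0.533  0.205] [1.5 2.7 0.9]
[317.22 258.92] 0.0359 -87.77 [ 0.84  -0.558  0.129] [2.2 3.3 0.6]
[317.25 258.92] 0.0358 -87.79 [ 0.802 -0.585  0.178] [2.6 3.2 1.8]
```

Request:
move_arm(targets=[0, 0, 0, 0, 1, 0, 0, 0, 0, 0])

```text
time_s: 9.55
tool_pos: [0.5346, 0.0572, 0.0994]
tool_rot: [0.48, 0.877, 0.0, 0.0]
force: [2.6, 2.8, 0.9]
opening: 0.0078
```

```bash
python3 - <<'E'
from h import *
st()
T=[]
for i in range(4):
    im=snap('scene',f'sa{i}'); s=ctrl.read_state(); T.append(s['wrist_torque'][2]); print(*pc(im))
print(np.mean(T),s['force'],T)
snap('scene','sa',(260,170,400,290),5)
E
```

```text
t 9.55 pos [534.6  57.2  99.4] yaw 122.66 tilt [0.0008 0.0003] F [2.57 2.78 0.93] T [ 0.882 -0.71   0.167] op 7.8 q [ 0.35  0.56 -0.65  1.95  0.47  0.79 -0.01]
[317.28 258.93] 0.0358 -87.79
[317.27 258.92] 0.0358 -87.81
[317.25 258.92] 0.0358 -87.8
[317.28 258.92] 0.0358 -87.82
0.19001656801480174 [3.67084703 3.08368061 1.78656477] [np.float64(0.2073641315013703), np.float64(0.1557942899508978), np.float64(0.204211265802102), np.float64(0.1926965848048369)]
```

View pics/sa.png

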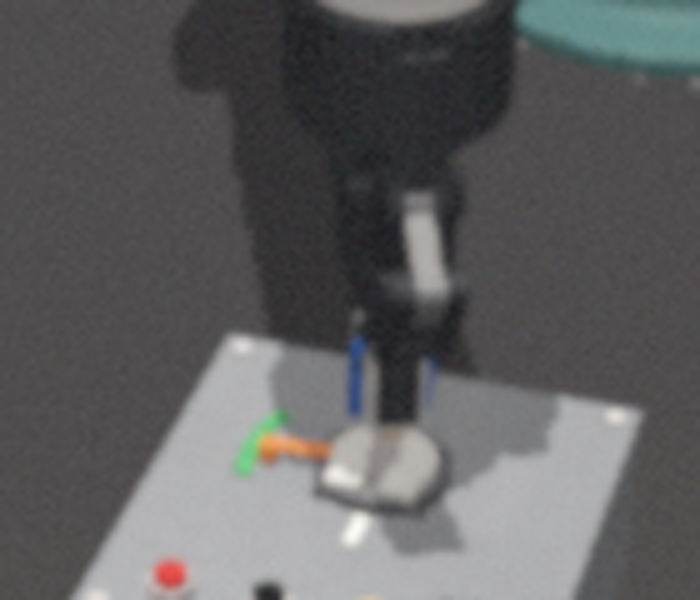

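```bash
python3 - <<'E'
from h import *
def line(f):
    im=cv2.imread(f'pics/{f}.png')
    im=cv2.resize(im,None,fx=4,fy=4,interpolation=cv2.INTER_CUBIC).astype(float)
    x0,x1,y0,y1=302*4,324*4,250*4,275*4
    b,g,r=[im[y0:y1,x0:x1,i] for i in range(3)]
    w=np.clip(r-b-40,0,None)*(r>g+20)
    out=[]
    # per column centroid
    for c in range(0,w.shape[1]):
        if w[:,c].sum()>300: out.append(((c+x0+.5)/4-.5,((w[:,c]*(np.arange(y0,y1)+.5)).sum()/w[:,c].sum())/4-.5))
    P=onz('scene',out,.078)[:,:2]
    res=[]
    o=np.array([.5348,.0562])
    r=np.hypot(*(P-o).T)
    k=(r>.022)&(r<.037)
    l=cv2.fitLine(P[k].astype(np.float32),cv2.DIST_L2,0,1e-4,1e-4).ravel()
    return np.degrees(np.arctan2(l[1],l[0]))%180,k.sum(),np.cross(l[:2],o-l[2:])*1e3, P[r>.036].mean(0)
for f in ['scene0','s1_full','s2_full','s4_full','s8_full','s90_full','s93_full','sa0_full','sa2_full']: print(f,*line(f))
E
```

```text
scene0 115.404686 31 2.901201376726401 [0.55088894 0.01854621]
s1_full 115.15659 31 2.7321387588474506 [0.55089056 0.01854694]
s2_full 118.32123 31 4.622630022611533 [0.55088257 0.0185434 ]
s4_full 117.06612 31 3.9541846842082293 [0.55088866 0.01854608]
s8_full 97.31362 27 0.8921524926384593 [0.54129323 0.01578513]
s90_full 97.6151 27 1.0290471942379884 [0.54134219 0.01580666]
s93_full 97.40001 27 0.9336678301398935 [0.54128276 0.01578045]
sa0_full 97.71256 27 1.081488279396233 [0.54133361 0.01580297]
sa2_full 97.41929 27 0.9435947401334505 [0.54130561 0.01579063]<stdin>:18: DeprecationWarning: Arrays of 2-dimensional vectors are deprecated. Use arrays of 3-dimensional vectors instead. (deprecated in NumPy 2.0)
```

The pointer didn't move over the last 5° of turn while the torque rose to about 0.2 N m, so it is at its stop, having travelled about 0.25 rad. Turning back now.

Request:
move_arm(targets=[0, 0, 0, 0, -3, 0, 0, 0, 0, -4, 0, 0, 0, 0, -4, 0, 0, 0, 0, -4, 0, 0, 0, 0, -4])

```text
time_s: 10.22
tool_pos: [0.5329, 0.0559, 0.0988]
tool_rot: [0.327, 0.945, -0.002, -0.001]
force: [-1.0, 0.4, 3.7]
opening: 0.0077
```

Request:
move_arm(targets=[0, 0, 0, 0, -4, 0, 0, 0, 0, -4, 0, 0, 0, 0, -4, 0, 0, 0, 0, -4, 0, 0, 0, 0, -4])

```text
time_s: 10.63
tool_pos: [0.5327, 0.0553, 0.0988]
tool_rot: [0.158, 0.987, -0.002, -0.002]
force: [-1.2, 0.3, 3.7]
opening: 0.0076
```

Request:
move_arm(targets=[0, 0, 0, 0, -4, 0, 0, 0, 0, -4, 0, 0, 0, 0, -2, 0, 0, 0, 0, 0])

```text
time_s: 10.97
tool_pos: [0.5327, 0.055, 0.0987]
tool_rot: [0.072, 0.997, -0.002, -0.002]
force: [-2.4, -0.2, 4.7]
opening: 0.0076
```

```bash
python3 - <<'E'
from h import *
st()
im=snap('scene','sb'); print(*pc(im))
snap('scene','sb2',(260,170,400,290),5)
st()
E
```

```text
t 10.9667 pos [532.7  55.   98.7] yaw 171.7 tilt [-0.0039 -0.0034] F [-2.41 -0.19  4.66] T [-0.13   0.208 -0.023] op 7.6 q [ 0.49  0.64 -0.85  1.94  0.64  0.86  0.72]
[317.24 258.92] 0.0358 -87.81
t 11.0667 pos [532.8  55.1  98.7] yaw 171.61 tilt [-0.0036 -0.0033] F [-1.82 -1.38  4.34] T [-0.402  0.386 -0.02 ] op 7.9 q [ 0.49  0.64 -0.85  1.94  0.64  0.86  0.72]
```

View pics/sb2.png

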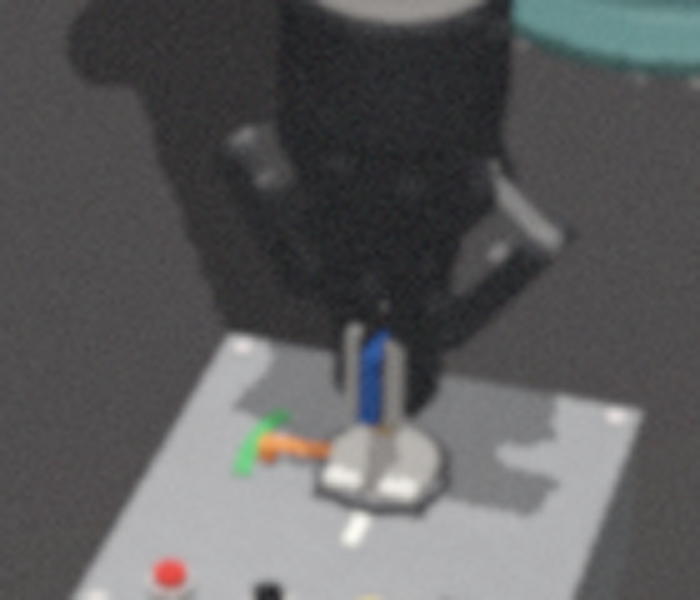

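Request:
move_arm(targets=[0, 0, 0, 0, -2, 0, 0, 0, 0, -2, 0, 0, 0, 0, -2, 0, 0, 0, 0, 0])

```text
time_s: 11.4
tool_pos: [0.5331, 0.0552, 0.0987]
tool_rot: [0.02, 1.0, -0.002, -0.002]
force: [-1.0, -3.2, 5.1]
opening: 0.0078
```

```bash
python3 -c "
from h import *
st()"
```

```text
t 11.4 pos [533.1  55.2  98.7] yaw 177.68 tilt [-0.0031 -0.0032] F [-1.   -3.22  5.12] T [-0.586  0.359 -0.008] op 7.8 q [ 0.5   0.65 -0.87  1.94  0.66  0.87  0.81]
```

Request:
move_arm(targets=[0, 0, 0, 0, -2, 0, 0, 0, 0, -2, 0, 0, 0, 0, 0])

```text
time_s: 11.65
tool_pos: [0.5335, 0.0559, 0.0988]
tool_rot: [-0.014, 1.0, -0.001, -0.001]
force: [-0.7, -1.8, 3.8]
opening: 0.0077
```

```bash
python3 -c "
from h import *
st()"
```

```text
t 11.65 pos [533.5  55.9  98.8] yaw -178.34 tilt [-0.002  -0.0019] F [-0.71 -1.82  3.8 ] T [-0.518  0.244 -0.056] op 7.7 q [ 0.51  0.66 -0.89  1.94  0.67  0.87  0.87]
```

Request:
move_arm(targets=[0, 0, 0, 0, -2, 0, 0, 0, 0, -2, 0, 0, 0, 0, 0])

```text
time_s: 11.9
tool_pos: [0.5335, 0.0558, 0.0988]
tool_rot: [-0.049, 0.999, -0.001, -0.001]
force: [-0.9, -3.2, 2.8]
opening: 0.0075
```

```bash
python3 -c "
from h import *
st();snap('scene','sc',(260,170,400,290),5);st()"
```

```text
t 11.9 pos [533.5  55.8  98.8] yaw -174.38 tilt [-0.0019 -0.002 ] F [-0.91 -3.22  2.81] T [-0.811  0.309 -0.039] op 7.5 q [ 0.52  0.67 -0.9   1.94  0.68  0.88  0.93]
t 11.95 pos [533.6  55.9  98.8] yaw -174.45 tilt [-0.0019 -0.0019] F [-0.76 -3.08  2.  ] T [-0.917  0.315 -0.059] op 7.6 q [ 0.52  0.67 -0.9   1.94  0.68  0.88  0.93]
```

View pics/sc.png

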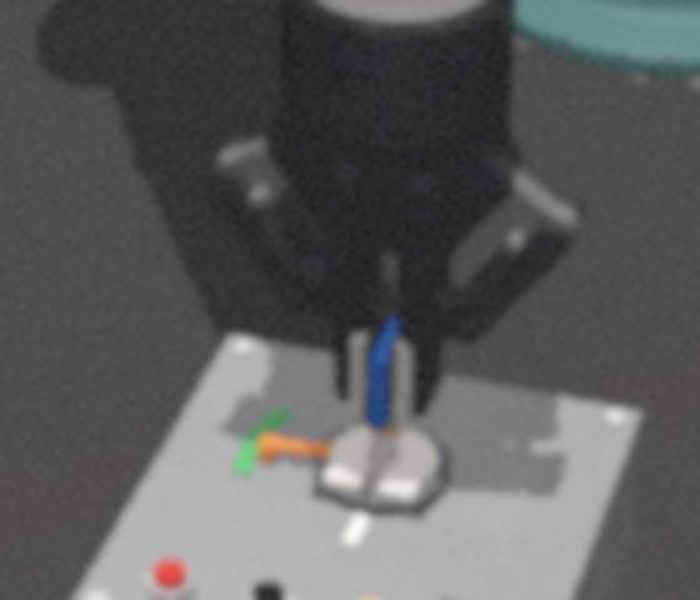

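Request:
move_arm(targets=[0, 0, 0, 0, -1.5, 0, 0, 0, 0, -1.5, 0, 0, 0, 0, 0])

```text
time_s: 12.2
tool_pos: [0.5338, 0.0554, 0.0988]
tool_rot: [-0.076, 0.997, -0.001, -0.001]
force: [-0.5, -5.4, 2.5]
opening: 0.0077
```

```bash
python3 - <<'E'
from h import *
st()
T=[]
for i in range(3):
    im=cams.snapshot('top'); s=ctrl.read_state(); T.append(s['wrist_torque'][2])
print(T)
cv2.imwrite('pics/td.png',cv2.resize(im[170:290,240:360,::-1],None,fx=5,fy=5))
E
```

```text
t 12.2 pos [533.8  55.4  98.8] yaw -171.28 tilt [-0.0016 -0.0025] F [-0.46 -5.42  2.55] T [-1.368  0.398 -0.138] op 7.7 q [ 0.53  0.67 -0.91  1.94  0.69  0.89  0.98]
[np.float64(-0.16473993465651227), np.float64(-0.0996250227651633), np.float64(-0.1026115381283625)]
```

View pics/td.png

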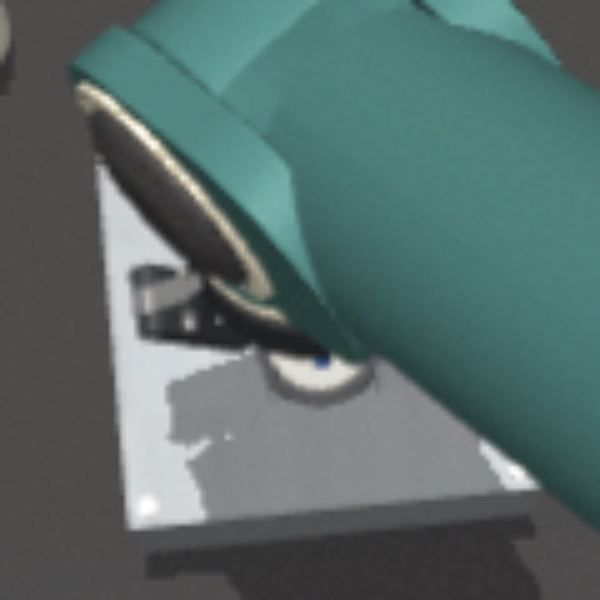

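Request:
move_arm(targets=[0, 0, -1, 0, 1.5, 0, 0, 0, -2, 0, 0, 0, 0, 0, 0])

```text
time_s: 12.6
tool_pos: [0.5338, 0.0555, 0.1009]
tool_rot: [-0.063, 0.998, -0.0, -0.001]
force: [-1.3, -3.5, -1.3]
opening: 0.0077
```

```bash
python3 -c "
from h import *
st()"
```

```text
t 12.6 pos [533.8  55.5 100.9] yaw -172.79 tilt [-0.0014 -0.0009] F [-1.33 -3.48 -1.27] T [-0.991  0.419 -0.059] op 7.7 q [ 0.53  0.67 -0.91  1.93  0.68  0.89  0.96]
```

Request:
move_arm(targets=[0, 0, 0, -1.5, 0, 0, 0, 0, -1.5, 0, 0, 0, 0, 0, 0])

```text
time_s: 12.85
tool_pos: [0.534, 0.0557, 0.1041]
tool_rot: [-0.063, 0.998, -0.0, -0.001]
force: [-2.0, -4.6, -2.0]
opening: 0.0078
```

```bash
python3 -c "
from h import *
st()"
```

```text
t 12.85 pos [534.   55.7 104.1] yaw -172.79 tilt [-0.001  -0.0008] F [-2.03 -4.62 -2.02] T [-1.179  0.553 -0.044] op 7.8 q [ 0.53  0.66 -0.92  1.93  0.68  0.89  0.96]
```

Request:
move_arm(targets=[0, 0, -0.7, -1.5, 0, 0, 0, 0, -1.5, 0, 0, 0, 0, 0, 0])

```text
time_s: 13.1
tool_pos: [0.5343, 0.0556, 0.1075]
tool_rot: [-0.063, 0.998, 0.0, -0.0]
force: [-2.5, -3.7, -1.1]
opening: 0.0077
```

```bash
python3 -c "
from h import *
st();snap('scene','se',(260,170,400,290),5);st()"
```

```text
t 13.1 pos [534.3  55.6 107.5] yaw -172.77 tilt [-0.0002  0.0001] F [-2.46 -3.74 -1.09] T [-0.878  0.673  0.004] op 7.7 q [ 0.54  0.66 -0.92  1.93  0.67  0.9   0.96]
t 13.15 pos [534.3  55.6 107.5] yaw -172.77 tilt [-0.0002  0.0001] F [-2.7  -2.56 -1.35] T [-0.902  0.703 -0.047] op 7.9 q [ 0.54  0.66 -0.92  1.93  0.67  0.9   0.96]
```

View pics/se.png

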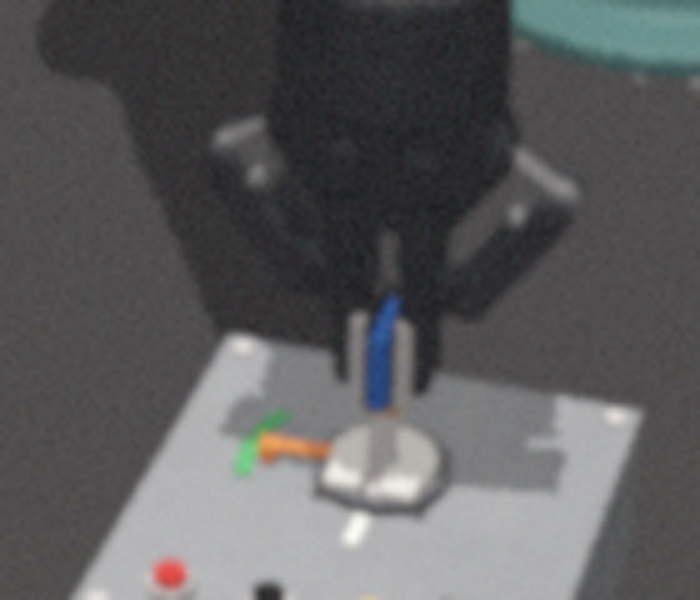

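The bow's lower edge has risen with the fingers, from row 425 to 410, so the lug is clear. I'll keep lifting.

Request:
move_arm(targets=[0, 0.7, -0.5, -2, 0, 0, 0, 0, -2, 0, 0, 0, 0, -2, 0, 0, 0, 0, 0, 0])

```text
time_s: 13.48
tool_pos: [0.5347, 0.0557, 0.1142]
tool_rot: [-0.063, 0.998, 0.0, 0.001]
force: [-0.8, -0.6, -0.0]
opening: 0.0081
```

Request:
move_arm(targets=[0, 0, 0, -3, 0, 0, 0, 0, -3, 0, 0, 0, 0, 0, 0])

```text
time_s: 13.73
tool_pos: [0.5345, 0.0554, 0.1201]
tool_rot: [-0.063, 0.998, 0.0, 0.001]
force: [0.1, -0.4, -0.0]
opening: 0.0076
```

Request:
move_arm(targets=[0, 0, 0, -3, 0, 0, 0, 0, -3, 0, 0, 0, 0, -3, 0, 0, 0, 0, 0, 0])

```text
time_s: 14.07
tool_pos: [0.5342, 0.0551, 0.129]
tool_rot: [-0.063, 0.998, 0.0, 0.001]
force: [0.6, 0.3, -1.0]
opening: 0.0077
```

```bash
python3 -c "
from h import *
st();snap('scene','sf',(260,170,400,290),5);st()"
```

```text
t 14.0667 pos [534.2  55.1 129. ] yaw -172.78 tilt [0.0011 0.0003] F [ 0.63  0.32 -1.  ] T [0.051 0.042 0.033] op 7.7 q [ 0.56  0.63 -0.95  1.92  0.64  0.93  0.99]
t 14.1167 pos [534.1  55.  128.7] yaw -172.79 tilt [0.0008 0.0002] F [-1.41  0.97 -1.22] T [ 0.031  0.021 -0.034] op 7.9 q [ 0.56  0.63 -0.95  1.92  0.64  0.93  0.99]
```

View pics/sf.png

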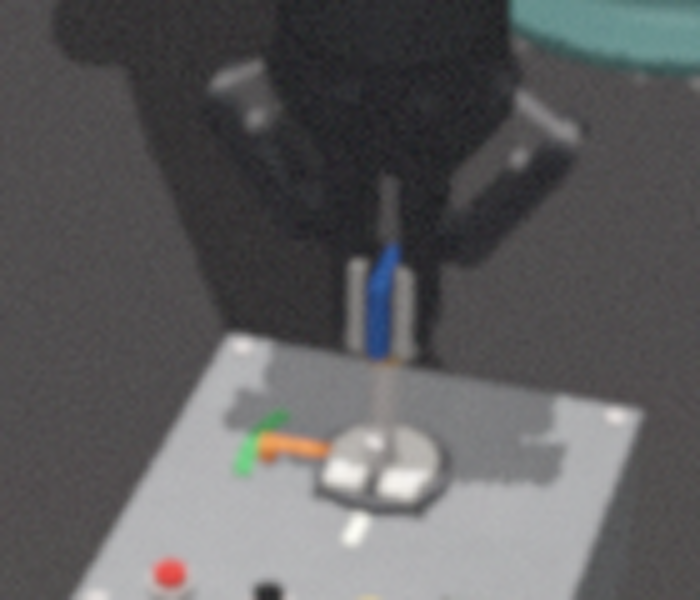

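Request:
move_arm(targets=[0, 0, 0, -5, 0, 0, 0, 0, -8, 0, 0, 0, 0, -10, 0, 0, 0, 0, -12, 0, 0, 0, 0, 0, 0])

```text
time_s: 14.53
tool_pos: [0.5354, 0.0554, 0.1662]
tool_rot: [-0.063, 0.998, 0.0, 0.002]
force: [0.9, -0.2, 0.4]
opening: 0.0078
```

```bash
python3 - <<'E'
from h import *
s,M=st();im=snap('scene','sg',(250,120,400,260),4)
im=cv2.imread('pics/scene0.png');g=cv2.cvtColor(im,cv2.COLOR_BGR2HSV)
m=((g[...,2]>110)&(g[...,1]<70)).astype(np.uint8);m[:,:425]=0;m[:,560:]=0;m[:215]=0;m[345:]=0
for cn in cv2.findContours(m,cv2.RETR_EXTERNAL,cv2.CHAIN_APPROX_NONE)[0]:
    if len(cn)>40:
        print(cv2.boundingRect(cn))
# project rim circle from top estimate
c=np.array([.4444,.2493]);a=np.linspace(0,2*np.pi,40)
for n in('scene','top'):
    P=proj(n,np.c_[c[0]+.036*np.cos(a),c[1]+.036*np.sin(a),0*a+.045]);print(n,P.min(0),P.max(0))
    for p in (0,):
        I=cv2.imread(f'pics/{n}0.png');cv2.polylines(I,[np.round(P*8).astype(np.int32)],True,(0,0,255),1,shift=3)
        x,y=P.mean(0).astype(int);cv2.imwrite(f'pics/pot_{n}.png',cv2.resize(I[y-35:y+35,x-35:x+35],None,fx=6,fy=6,interpolation=cv2.INTER_NEAREST))
d=np.array([.4444,.2493])-s['tool_pos'][:2]; print(M[:2,:2].T@d*1e3)
E
```

```text
t 14.5333 pos [535.4  55.4 166.2] yaw -172.78 tilt [0.0044 0.0003] F [ 0.94 -0.2   0.43] T [-0.018 -0.075 -0.051] op 7.8 q [ 0.59  0.58 -1.    1.89  0.59  0.99  1.03]
(488, 280, 60, 59)
(432, 221, 63, 83)
scene [433.35012374 262.5400033 ] [473.92965452 287.49479712]
top [188.25062308 268.43205681] [224.26419443 304.5617044 ]
[ 65.93548521 203.78888794]
```

View pics/sg.png

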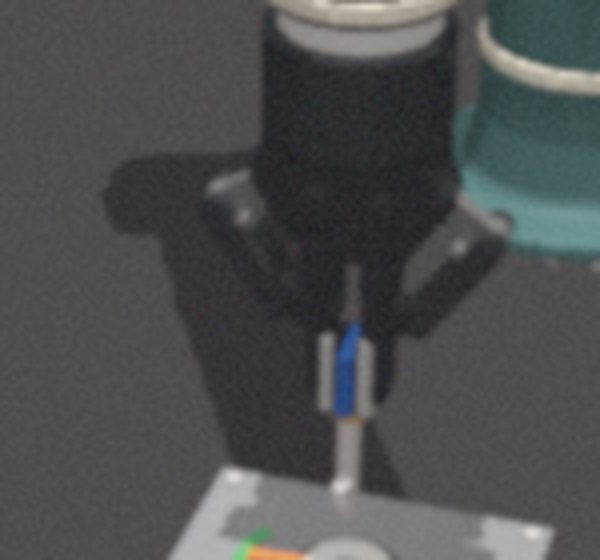

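View pics/pot_scene.png

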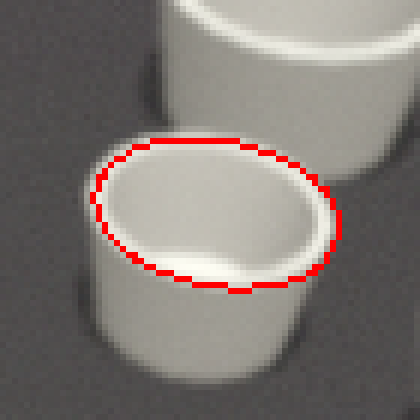

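View pics/pot_top.png

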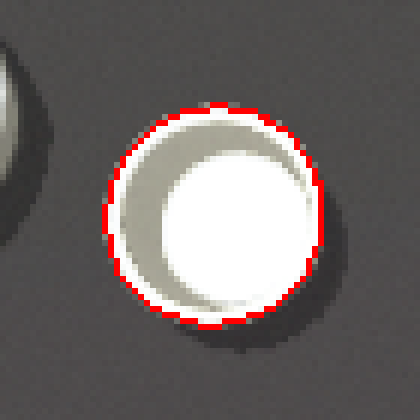

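The key is out and hanging straight. The pot's rim fit agrees in both views to about 1 mm, so I'll go over to it.

Request:
move_arm(targets=[0, 8, 24, 0, 0, 0, 8, 26, 0, 0, 0, 8, 26, 0, 0, 0, 8, 26, 0, 0, 0, 8, 26, 0, 0])

```text
time_s: 15.0
tool_pos: [0.4774, 0.1775, 0.1632]
tool_rot: [-0.063, 0.998, -0.0, -0.0]
force: [0.1, 0.3, -0.8]
opening: 0.008
```

Request:
move_arm(targets=[0, 8, 24, 0, 0, 0, 8, 24, 0, 0, 0, 6, 18, 0, 0, 0, 4, 10, 0, 0, 0, 0, 0, 0, 0])

```text
time_s: 15.42
tool_pos: [0.4413, 0.251, 0.1635]
tool_rot: [-0.065, 0.998, 0.0, -0.0]
force: [0.4, 0.1, -0.4]
opening: 0.0078
```

```bash
python3 - <<'E'
from h import *
s,M=st();im=snap('scene','sh',(380,140,530,300),3.7)
snap('top','th',(140,220,290,360),4)
d=np.array([.4440,.2495])-s['tool_pos'][:2]; print(M[:2,:2].T@d*1e3)
E
```

```text
t 15.4167 pos [441.3 251.  163.5] yaw -172.55 tilt [-0.0001  0.0008] F [ 0.35  0.14 -0.38] T [-0.026 -0.037  0.008] op 7.8 q [ 0.22  0.54 -1.02  1.96  0.57  0.95  0.62]
[-2.47872452 -1.81276817]
```

View pics/sh.png

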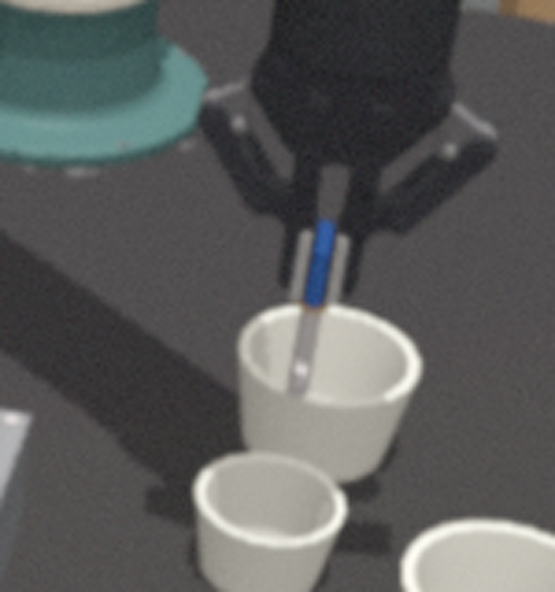

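View pics/th.png

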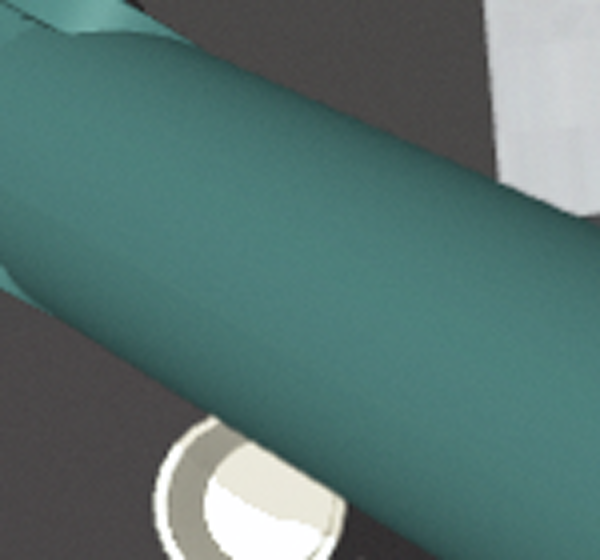

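```bash
python3 - <<'E'
from h import *
print(proj('scene',[[.4413,.251,.109],[.4413,.251,.18]]))
for z in(.105,.109,.113): print(onz('scene',[460.5,244.9],z))
E
```

```text
[[459.87306724 245.51820081]
 [465.98899995 211.43389491]]
[[0.43330714 0.25095176 0.105     ]]
[[0.43902303 0.2516061  0.109     ]]
[[0.44473892 0.25226044 0.113     ]]
```

Request:
move_arm(targets=[0, -2.5, -1.8, 20, 0, 0, 0, 0, 25, 0, 0, 0, 0, 25, 0, 0, 0, 0, 15, 0, 0, 0, 0, 0, 0])

```text
time_s: 15.93
tool_pos: [0.4447, 0.2442, 0.0751]
tool_rot: [-0.061, 0.998, -0.002, -0.003]
force: [0.1, -1.0, -0.4]
opening: 0.0078
```

```bash
python3 - <<'E'
from h import *
s,M=st();im=snap('scene','si',(390,190,520,310),4.5)
E
```

```text
t 15.9333 pos [444.7 244.2  75.1] yaw -172.95 tilt [-0.005  -0.0036] F [ 0.06 -1.04 -0.43] T [-0.082  0.039  0.023] op 7.8 q [ 0.12  0.66 -0.88  2.01  0.71  0.81  0.51]
```

View pics/si.png

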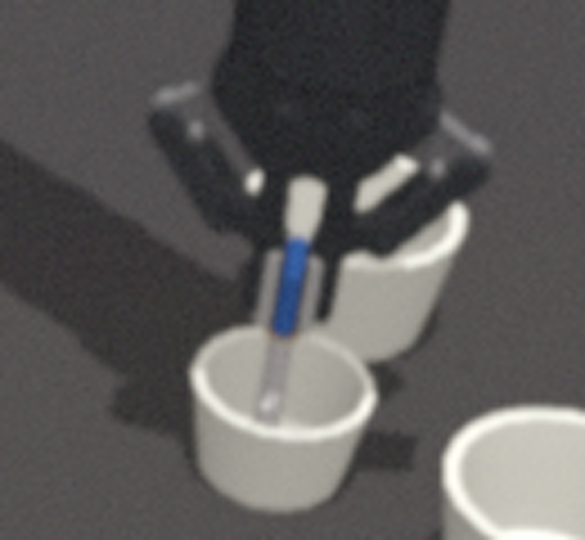

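Request:
move_arm(targets=[0, 0, 4, 0, 0, 0, 0, 0, 4, 0, 0, 0, 0, 4, 0, 0, 0, 0, 0, 0])

```text
time_s: 16.32
tool_pos: [0.4452, 0.2511, 0.0703]
tool_rot: [-0.063, 0.998, -0.0, 0.0]
force: [0.5, -0.3, -0.2]
opening: 0.0077
```

```bash
python3 - <<'E'
from h import *
s,M=st()
E
```

```text
t 16.3167 pos [445.2 251.1  70.3] yaw -172.8 tilt [ 0.0004 -0.0003] F [ 0.46 -0.32 -0.2 ] T [-0.025 -0.006 -0.01 ] op 7.7 q [ 0.1   0.67 -0.87  2.01  0.73  0.8   0.5 ]
```

Foot is about 16 mm above the bench, over the 5 mm floor. I'll lower it the rest of the way.

Request:
move_arm(targets=[0, 0, -1.5, 3, 0, 0, 0, 0, 3, 0, 0, 0, 0, 2, 0, 0, 0, 0, 0, 0])

```text
time_s: 16.65
tool_pos: [0.4449, 0.2497, 0.0618]
tool_rot: [-0.063, 0.998, -0.0, -0.0]
force: [0.2, 0.7, -1.0]
opening: 0.0076
```

```bash
python3 - <<'E'
from h import *
s,M=st()
E
```

```text
t 16.65 pos [444.9 249.7  61.8] yaw -172.79 tilt [-0.0006 -0.0004] F [ 0.24  0.75 -0.95] T [ 0.01  -0.02  -0.041] op 7.6 q [ 0.1   0.68 -0.86  2.02  0.74  0.79  0.49]
```

Request:
move_arm(targets=[0, 0, 0, 1.5, 0, 0, 0, 0, 0, 0])

```text
time_s: 16.82
tool_pos: [0.445, 0.2499, 0.0606]
tool_rot: [-0.063, 0.998, -0.0, -0.0]
force: [0.1, 0.9, -0.8]
opening: 0.0077
```

```bash
python3 - <<'E'
from h import *
s,M=st();im=snap('scene','sj',(390,190,520,310),4.5)
E
```

```text
t 16.8167 pos [445.  249.9  60.6] yaw -172.78 tilt [-0.0003 -0.0001] F [ 0.14  0.93 -0.83] T [-0.029  0.01   0.018] op 7.7 q [ 0.1   0.68 -0.86  2.02  0.74  0.79  0.49]
```

View pics/sj.png

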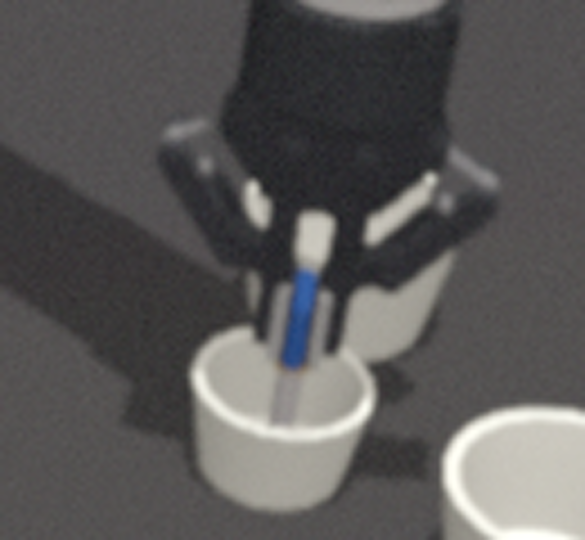

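Request:
move_arm(targets=[0, 0, 0, 1.2, 0, 0, 0, 0, 0, 0])

```text
time_s: 17.03
tool_pos: [0.4451, 0.2499, 0.0594]
tool_rot: [-0.063, 0.998, -0.0, -0.0]
force: [0.3, 0.2, -0.5]
opening: 0.0075
```

```bash
python3 - <<'E'
from h import *
s,M=st()
E
```

```text
t 17.0333 pos [445.1 249.9  59.4] yaw -172.78 tilt [-0.0001 -0.0001] F [ 0.31  0.21 -0.51] T [ 0.011 -0.002  0.01 ] op 7.5 q [ 0.09  0.69 -0.86  2.02  0.74  0.78  0.48]
```

Request:
move_arm(targets=[0, 0, 0, 1, 0, 0, 0, 0, 0, 0])

```text
time_s: 17.2
tool_pos: [0.4454, 0.2501, 0.0591]
tool_rot: [-0.063, 0.998, -0.0, 0.0]
force: [-0.5, -0.6, 4.6]
opening: 0.0073
```

```bash
python3 - <<'E'
from h import *
s,M=st()
E
```

```text
t 17.2 pos [445.4 250.1  59.1] yaw -172.78 tilt [ 0.0007 -0.0001] F [-0.53 -0.57  4.61] T [-0.209  0.154 -0.005] op 7.3 q [ 0.09  0.69 -0.86  2.02  0.75  0.78  0.48]
```

The foot is on the pot floor, with 4.6 N upward on the tool. I'll release slowly.

Request:
move_arm(targets=[0, 0, 0, -0.8, 0, 0.11, 0, 0, 0, 0, 0.13, 0, 0, 0, 0, 0.15, 0, 0, 0, 0, 0.17, 0, 0, 0, 0])

```text
time_s: 17.62
tool_pos: [0.4451, 0.2499, 0.0593]
tool_rot: [-0.063, 0.998, 0.0, -0.0]
force: [0.2, -0.3, -0.5]
opening: 0.0143
```

```bash
python3 - <<'E'
from h import *
s,M=st();im=snap('scene','sk',(390,190,520,310),4.5)
E
```

```text
t 17.6167 pos [445.1 249.9  59.3] yaw -172.78 tilt [-0.0001  0.    ] F [ 0.19 -0.28 -0.52] T [ 0.003  0.014 -0.001] op 14.3 q [ 0.09  0.69 -0.86  2.02  0.74  0.78  0.48]
```

View pics/sk.png

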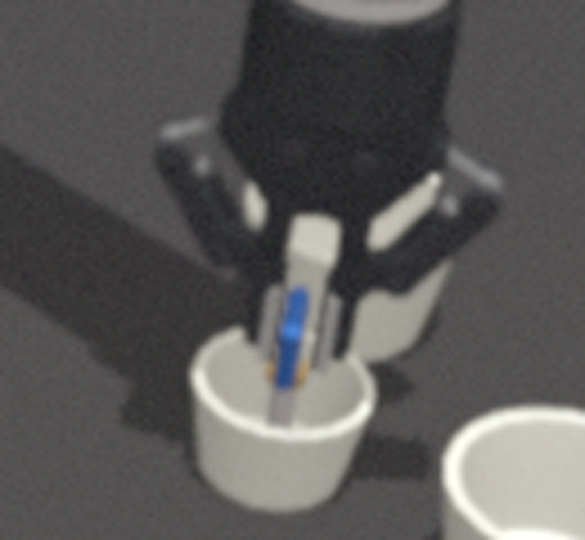

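The bow is leaning free, towards the camera. I'll let it settle, open wider, then rise.

Request:
move_arm(targets=[0.2, 0, 0, 0, 0, 0.25, 0, 0, 0, 0, 0.3, 0, 0, 0, 0, 0.35, 0, 0, 0, 0, 0.4, 0, 0, 0, 0])

```text
time_s: 18.08
tool_pos: [0.4451, 0.2499, 0.0593]
tool_rot: [-0.063, 0.998, -0.0, -0.0]
force: [0.2, -0.3, -0.8]
opening: 0.0341
```

```bash
python3 - <<'E'
from h import *
s,M=st();im=snap('scene','sl',(390,190,520,310),4.5)
E
```

```text
t 18.0833 pos [445.1 249.9  59.3] yaw -172.78 tilt [-0.0001 -0.    ] F [ 0.18 -0.27 -0.77] T [ 0.014 -0.025 -0.044] op 34.1 q [ 0.09  0.69 -0.86  2.02  0.74  0.78  0.48]
```

View pics/sl.png

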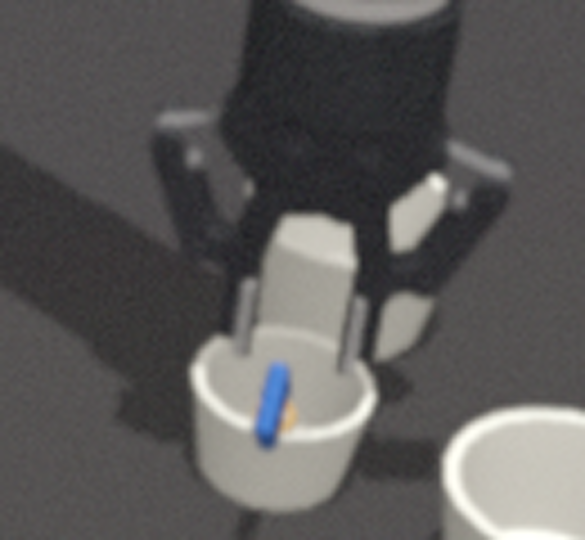

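Settled against the rim. Now rise.

Request:
move_arm(targets=[0.4, 0, 0, -10, 0, 0.4, 0, 0, -20, 0, 0.4, 0, 0, -30, 0, 0.4, 0, 0, -30, 0, 0.4, 0, 0, -30, 0])

```text
time_s: 18.55
tool_pos: [0.4446, 0.2501, 0.1812]
tool_rot: [-0.063, 0.998, 0.0, -0.0]
force: [1.6, -0.0, -0.1]
opening: 0.0341
```

Request:
move_arm(targets=[0.4, 30, -25, 0, 0, 0.4, 30, -25, 0, 0, 0.4, 30, -25, 0, 0, 0.4, 30, -25, 0, 0, 0.4, 0, 0, 0, 0])

```text
time_s: 18.97
tool_pos: [0.3349, 0.1278, 0.1778]
tool_rot: [-0.058, 0.998, -0.005, -0.003]
force: [-0.9, 0.2, -1.1]
opening: 0.0342
```

```bash
python3 - <<'E'
from h import *
s,M=st();im=snap('scene','sm',(390,190,520,310),4.5)
print(pc(cv2.imread('pics/sm_full.png')))
snap('top','tm',(140,160,360,350),3.5)
E
```

```text
t 18.9667 pos [334.9 127.8 177.8] yaw -173.4 tilt [-0.0051 -0.0102] F [-0.9   0.17 -1.05] T [0.047 0.049 0.006] op 34.2 q [ 0.71  0.26 -1.26  2.25  0.35  0.85  0.91]
(array([317.48, 259.  ]), np.float64(0.0354), np.float64(-87.62))
```

View pics/sm.png

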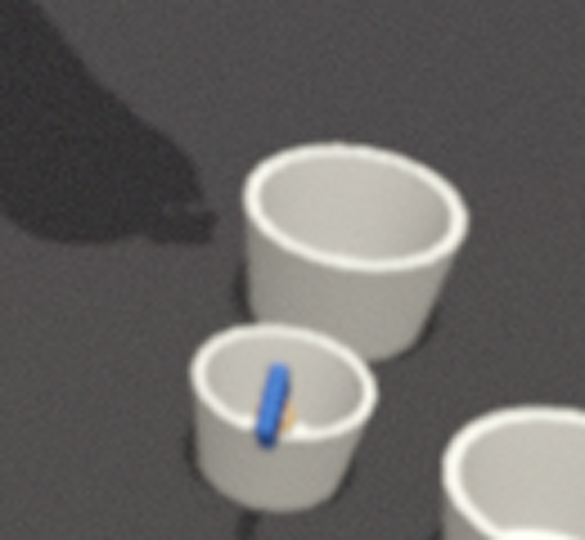

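View pics/tm.png

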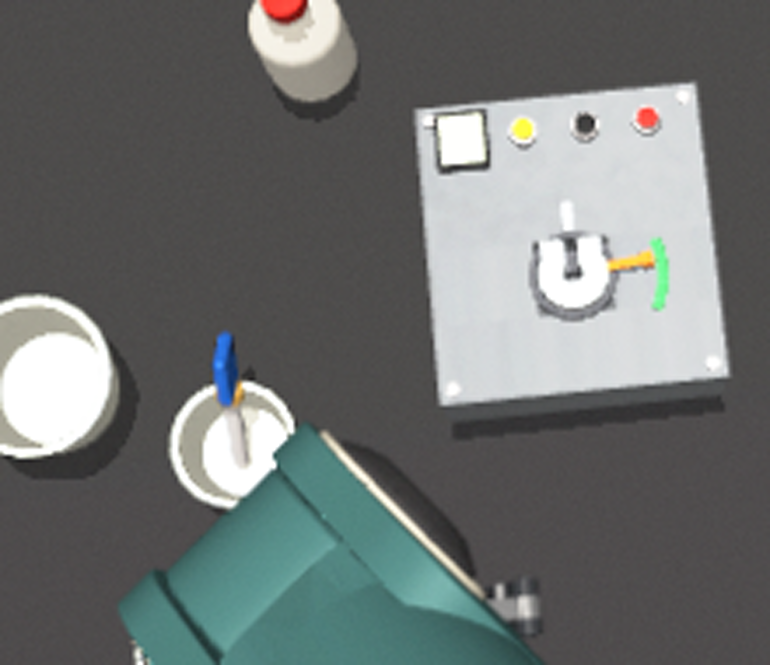

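View pics/sm_full.png

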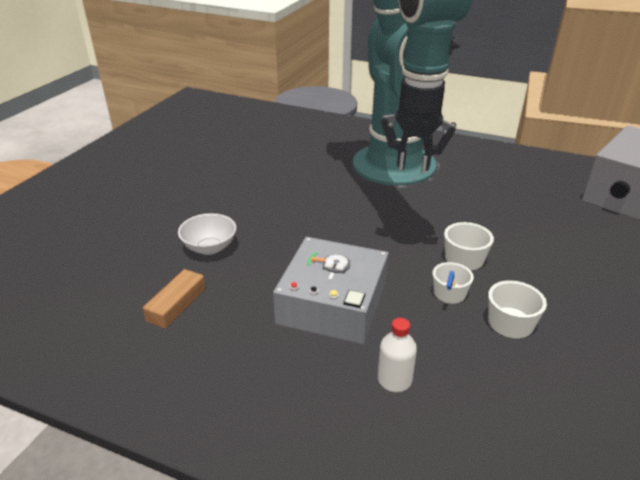

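```bash
python3 - <<'E'
from h import *
a=cv2.imread('pics/scene0.png');b=cv2.imread('pics/sm_full.png');t0=cv2.imread('pics/top0.png');t=cv2.imread('pics/tm_full.png')
def blue(im,x0,x1,y0,y1):
    h=cv2.cvtColor(im,cv2.COLOR_BGR2HSV);m=(h[...,0]>100)&(h[...,0]<130)&(h[...,1]>130)&(h[...,2]>60)
    ys,xs=np.nonzero(m);k=(xs>x0)&(xs<x1)&(ys>y0)&(ys<y1);return [xs[k].mean(),ys[k].mean()]
us,ut=blue(b,430,475,255,310),blue(t,190,230,245,300)
c,e=two(us,ut);print('bow',c,e)
f=onz('top',[209.2,292.0],.007)[0];print('foot',f,'lean',np.arctan2(np.hypot(*(c-f)[:2]),c[2]-f[2]),np.linalg.norm(c-f))
def orange(im):
    h=cv2.cvtColor(im,cv2.COLOR_BGR2HSV)[215:250,309:332].astype(int)
    w=((h[...,0]>9)&(h[...,0]<22)&(h[...,1]>150))*h[...,1];ys,xs=np.mgrid[215:250,309:332]
    P=onz('top',np.c_[xs[w>0],ys[w>0]],.078)[:,:2]-[.5348,.0562];r=np.hypot(*P.T);k=r>.028
    p=np.average(P[k],axis=0,weights=w[w>0][k]);return np.hypot(*p),np.degrees(np.arctan2(p[1],p[0]))-5.6
A=orange(t0);B=orange(t);print(A,B,np.radians(A[1]-B[1]))
E
```

```text
bow [0.48498172 0.25072098 0.06428113] 0.001930854896043588
foot [0.43745969 0.25036338 0.007     ] lean 0.6925614492905117 0.07442847886997547
(np.float64(0.03737069120318095), np.float64(-72.22364725892301)) (np.float64(0.03812331978111358), np.float64(-87.24063178077742)) 0.2620958236273858
```

```bash
python3 - <<'E'
from h import *
im=snap('scene','sn');st()
print(cv2.absdiff(im[255:310,430:475],cv2.imread('pics/sm_full.png')[255:310,430:475]).max())
print(ctrl.close_job())
E
```

```text
t 19.1167 pos [340.3 135.8 180.1] yaw -172.93 tilt [ 0.0021 -0.0006] F [-0.19  0.5   0.17] T [-0.016  0.045 -0.033] op 34.4 q [ 0.7   0.27 -1.26  2.24  0.35  0.84  0.9 ]
11
the job is handed in; nothing more can be done
None
```

The key is standing in the small white pot and the job is handed in, at about 19 s of the 67 s allowed. No verdict was reported.

**Turning:** I turned the key clockwise until the pointer stopped moving. It held still over the last 5° of turn while the torque rose to about 0.2 N m, so I took that as the stop.

**Drawing out:** I turned the key back to the release stop and drew it out. The wrist force sensed while turning and drawing out stayed under about 8 N. I then set the foot on the pot floor and let go.

**Last checks:**
- **Key:** it leans about 0.69 rad against the rim, with the bow about 64 mm above the bench and the foot within 10 mm of the pot's axis. It looked still between the last two pictures.
- **Pointer:** it stayed where it was left.
- **Other things:** the bowl, bottle and eraser block look unmoved by eye; I did not measure them. The gripper was clear of everything.

**Where measurements disagreed:** the pointer's travel came out as about 0.24 rad in the scene view and 0.26 rad in the top view. A start within 0.1 rad and a stop at 0.35 rad means at least 0.25 rad of travel. That it reached the stop therefore rests mainly on the torque rise and the pointer holding still.

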